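# Trim the guarded bench supply

### The arm

A 6-joint arm with a two-finger parallel gripper is mounted at the origin on the work surface. World frame = base frame: x ahead of the robot, y to its left, z up, the work surface at z = 0. Lengths are in m, angles in rad, forces in N, time in s.
With the tool pointing down it reaches from about 0.4 to 0.825 m from the base axis. Payload 7 kg.
Tool frame: the origin (TCP) lies at the centre of the arm's flange, where the gripper is bolted on; the fingertips stand 178 mm ahead of it and the grasp point (between the pads) lies 159 mm ahead of it; x points along the fingers, z is the direction in which the jaws open and shut, and the axes are right-handed (so a half turn about x gives the same grasp; the last joint's range is limited). The gripper opens to 88 mm and grips with 3 to 60 N. Pads are 19 mm wide; open, the fingers measure 130 mm over their backs; the gripper's body (78 mm by 193 mm) begins 47 mm behind the grasp point.
Start: joints at [-0.879, 0.359, 0.012, 0, -1.224, -0.288], TCP at [0.265, -0.621, 0.405] pointing down, gripper open.
Joint ranges: [-3.07, 3.07], [-1.43, 2.12], [-1.02, 1.25], [-3.03, 1.67], [-3.05, -0], [-3.03, 3.03]. Speed limits (rad/s): [2.39, 2.39, 3.01, 3.14, 3.14, 3.14].

### API

Orientations are given as [roll, pitch, yaw] about the fixed x, y, z axes, in that order (R = Rz(yaw) Ry(pitch) Rx(roll)).
In Python, from station import telemetry, optics, job_done, finder gives the robot as it stands.
- The arm moves only by the tool play_rows, never from a script. Its argument "steps" is a list of rows, each an object of numbers: "gripper": the opening, from 0 (shut) to 1 (fully open); "tx", "ty", "tz": the shift along the tool's x, y, z in units of 25 mm (1.0 is 25 mm); "ax", "ay", "az": the turn, a rotation vector about the tool's x, y, z in units of 6 degrees (1.0 is 6 degrees). In form: [{"gripper": .., "tx": .., "ty": .., "tz": .., "ax": .., "ay": .., "az": ..}, ...]. A call has 1 to 20 rows; each row shifts and turns the commanded pose from where the row before left it, along the tool's axes as they then stand; what a row does not reach is not made up. A row lasts 1/12 s, in which the tool goes at most 41.7 mm and 7.16 degrees, less where a joint would pass 70% of its speed; a pose out of reach is approached as far as the arm can. A call is refused whole if a number of a shift passes 1 or a number of a turn 1, either way. A call with a gripper value outside its range is refused whole. The fingers move at their own pace and stop on an object; "newtons" is the grip in N (left out, the last holds). Time passes only in rows, so rows that do not move let the fingers close. It gives the time, the measured TCP pose, the force and the opening at its end, in the units of the state.
- telemetry.get_state(): the state, without advancing time (a new reading comes with each control period).
- optics.grab_frame(name): name is "side" or "top" or "wrist"; returns the picture (400x640x3 uint8, red, green, blue); there is no depth.
- optics.calibration(name): a dict with "fx", "fy", "cx", "cy" (pixels), "T" (4x4, takes a point from camera to world coordinates); the wrist camera has in their place "mount" (4x4, takes a point from camera to tool coordinates, whose origin is the TCP and whose axes are the tool frame's). Camera axes: x right, y down, z forward; pixel columns grow to the right and rows downward; lengths in m; the calibration is good to about 2 mm. A picture is of the moment at which its call begins: read the wrist's pose just before it. calibration takes no time and is no camera call.
- job_done(): hands the job in, once; it reports no verdict.
Trained networks look in the newest picture that a camera, given by its name, has taken for a name from the list of things; names that differ only in an ending like _2 or _b are one class to them, and where a whole thing is asked for, a point or a joint stands for the part that bears it (a point fixed in the world has none). Each returns a list of dicts, best first, with "confidence" (0 to 1); they miss things now and then, are a little off and sometimes report something else, mostly with a low value. They report only what shows in the picture. A call takes as long as a camera call.
- finder.look_for(query, camera): "extent" ([left, top, right, bottom] in pixels, round what is visible of it).
- finder.silhouettes(query, camera): "pixels" (400x640 bool, what is visible of it) and "extent" ([left, top, right, bottom] in pixels, round what is visible of it).
- finder.pinpoint(query, camera): "location" ([row, column] in pixels: a listed point, or the origin of a listed thing).
The state is a dict: "t": time; "q": joint angles; "qd": joint speeds; "joint_efforts": joint torques, N m; "eef_pos": TCP position; "ee_rot": TCP orientation; "force": force on the tool from outside, world axes, zero at the start; "moment": the same for the moment, N m; "width": finger opening in m.
Only numpy, scipy, OpenCV 4.12 (cv2) and the standard library are available. Lean on these libraries where they do the work, as an engineer would, in place of code of your own. Each camera call takes 0.05 s, during which the arm holds its last target.

### The job

Take the blue-handled blade key from the wooden stand, reach with it through the round opening of the black guard on top of the bench supply, and gently turn the sunken slotted trimmer clockwise until the red pointer stands in the green band. Press on the supply with the key only lightly, never with more than 18 N. Then put the key back upright and fully down in its stand, let go, and leave everything else where it is.

Things in the scene. Friction and masses are not known exactly. Their poses are not given: they have to be found in the camera images.
- supply: Fixed bench supply, grey box with white top deck, 240 (x) x 200 (y) x 92 mm high. Origin: centre of its underside on the table; z up. On top a black guard plate (70 x 80 mm, 8 mm thick, upper face 92 mm above the table) covers the trimmer; on its +x side a clear window (top 84 mm high) covers the white scale, red pointer and green band.
- guard_hole (a point): Centre of the round opening (24 mm diameter) in the black guard plate, level with the plate's upper face, 92 mm above the table, 30 mm from the supply's origin towards its -x. Axes as the supply's. The trimmer below turns about the vertical through this point.
- trimmer_mid (a point): Fixed point on the trimmer's axis, 24 mm below guard_hole; axes as the supply's. The brass head's face (26 mm across) rests up to 10 mm above or below it, unmeasured. The head gives way downward on a spring: 1.2 N at once, then 1.2 N per mm, rigid after 4 mm. Across it runs a slot 7 mm wide, 7 mm deep, open-ended, parallel to the pointer but free to stand up to 0.3 rad either way, unmeasured.
- pointer (a joint): Angle of the red pointer, rad: 0 when it points to the supply's +x, growing clockwise seen from above; stops at -0.9 and 0.9; starts between -0.45 and -0.1. The green band covers 0.2 to 0.4. It follows the trimmer once the slot's free play is used up, needs about 0.06 N m, and stays where it is left.
- key_tip (a point): Centre of the lower end of the blue blade key. z points up the key to the handle. The steel blade is 16 mm wide along this x, 4 mm thick along this y, 12 mm high; above it a round shank 10 mm thick; from 62 to 66 mm above the tip a collar 28 mm across; then the handle. Key 108 mm long, 50 to 95 g.
- key_handle (a point): Middle height of the blade key's blue handle, on the key's axis, 90 mm above key_tip. The handle is square, 16 x 16 mm, its sides along this x and y, reaching from 66 to 108 mm above the tip. Axes as key_tip's.
- stand: Fixed wooden block 70 (x) x 150 (y) x 66 mm high with two upright through holes 21 mm in diameter; each holds a key, hanging by its collar on the block's top with its tip 4 mm above the table. Origin: centre of its underside.
- stand_hole0 (a point): Centre of the mouth of one hole, 66 mm above the table, 38 mm from the stand's centre towards its -y. Either key may start here.
- stand_hole1 (a point): The same for the other hole, 38 mm towards the stand's +y.
- pin_key: The other key, with an orange handle and a round 6 mm pin, otherwise like the blade key; it does not fit the slot and is left alone. Origin: its lower tip, z up.
- board: Loose green circuit board 100 x 160 mm on low brass feet, 14 mm high; leave alone.
- meter: Loose grey hand meter 75 x 150 x 43 mm lying on the table; leave alone.
- mug: Loose white mug, 80 mm across, 90 mm high; leave alone.
- jar: Loose amber jar 56 mm across, 60 mm high; leave alone.
- driver: Loose yellow screwdriver 170 mm long, lying; leave alone.
- tray: Loose black parts tray 100 x 160 x 35 mm; leave alone.
- blade_key: The blade key as a whole; origin at key_tip, same axes.

How it is judged:
On the way, in this order (a step that is already met when the one before it is completed fails the run):
1. the blade key's tip is through the guard opening, at least 12 mm below the guard's upper face (horizontal distance between key_tip and guard_hole below 0.012 m and z of key_tip in the frame of guard_hole below -0.012 m), for 0.1 s.
2. the pointer stands in the green band, with the key still in the opening (all of step 1 and value of joint pointer between 0.2 and 0.4 rad), for 0.1 s.
At the end, for the whole second after the job is handed in: The pointer rests between 0.2 and 0.4 rad (in the green band); the blade key stands upright (within 0.1 rad) and fully down in a hole of the stand (tip less than 10 mm above the table, within 8 mm of the hole's axis); the pin key is within 20 mm of where it started; the robot touches nothing (value of joint pointer between 0.2 and 0.4 rad and velocity of joint pointer below 0.05 rad/s and (horizontal distance between key_tip and stand_hole0 below 0.008 m or horizontal distance between key_tip and stand_hole1 below 0.008 m) and height (world z) of key_tip below 0.01 m and angle between key_tip's own z axis and vertical below 0.1 rad and distance of pin_key from where it was at the start of the episode below 0.02 m).
It fails at once if the blade key presses on the supply (guard, window or trimmer) with more than 18 N (contact force between blade_key and supply above 18 N).
It fails at once if a bystander (orange pin key, board, meter, mug, jar, screwdriver, tray) is moved more than 30 mm (distance of any of pin_key, board, meter, mug, jar, driver, tray from where it was at the start of the episode above 0.03 m).
It also fails if it takes over 66 s, if anything falls off the work surface, if the arm or the gripper's body presses on something with over 40 N, if the wrist force passes 120 N, or if a joint passes its speed limit or range.

## Working session

There is one attempt and no reset: what is moved stays moved. The work goes in short steps, Python scripts to look and compute and a tool call to move; the robot and the scene stay as the last step left them, time stands still between calls to the robot, and variables do not carry over. Pictures are saved under pics/ and viewed, and the job is handed in when it is done.

Besides the shell and the picture viewer there is one more tool, called after "Emit:" by a JSON object that holds its "op" and its "data", one argument or row to a line. play_rows: Moves the arm, as the interface text tells. Its arguments: {"type":"object","properties":{"steps":{"type":"array"},"newtons":{"type":"number"}},"required":["steps"]}

```bash
ls; mkdir -p pics
cat > h.py <<'E'
import numpy as np,cv2
from station import telemetry, optics, finder
from scipy.spatial.transform import Rotation as R
def save(n,f):
    im=optics.grab_frame(n); cv2.imwrite('pics/'+f,im[:,:,::-1]); return im
def tcp():
    s=telemetry.get_state(); T=np.eye(4); T[:3,:3]=R.from_euler('xyz',s['ee_rot']).as_matrix(); T[:3,3]=s['eef_pos']; return T
def cam(n):
    c=optics.calibration(n); T=c['T'] if 'T' in c else tcp()@np.array(c['mount']); return c,np.array(T)
def ray(n,rc):
    c,T=cam(n); d=np.array([(rc[1]-c['cx'])/c['fx'],(rc[0]-c['cy'])/c['fy'],1.]); return T[:3,3],T[:3,:3]@d
def atz(n,rc,z):
    o,d=ray(n,rc); return o+d*(z-o[2])/d[2]
def proj(n,p):
    c,T=cam(n); q=np.linalg.inv(T)@np.append(p,1); return [c['fy']*q[1]/q[2]+c['cy'],c['fx']*q[0]/q[2]+c['cx']]
E
python3 - <<'E'
from h import *
print(telemetry.get_state())
for n in ['side','top','wrist']:
    save(n,n+'0.png'); c,T=cam(n); print(n,c['fx'],c['cx'],c['cy'],np.round(T,3).tolist())
    if n=='wrist':print(c['mount'])
for n in ['top','side']:
  for q,z in [('guard_hole',.092),('key_handle',.094),('pin_key',.004),('stand_hole0',.066),('stand_hole1',.066),('supply',0),('stand',0)]:
    for r in finder.pinpoint(q,n)[:2]:
        print(n,q,np.round(r['location'],1),round(r['confidence'],2),np.round(atz(n,r['location'],z),4))
E
```

```text
pics
{'t': 0.0, 'q': array([-8.78910704e-01,  3.59400296e-01,  1.10220444e-02, -3.53767595e-04,
       -1.22405208e+00, -2.88096301e-01]), 'qd': array([-0.00063284,  0.00060166,  0.00041224, -0.00151617, -0.00065563,
       -0.00015622]), 'joint_efforts': array([ 6.16699726e-04, -5.82724428e+01,  2.93059319e+01,  6.99745819e+00,
        7.07093335e-03, -1.25412780e-04]), 'eef_pos': array([ 0.26513075, -0.62053591,  0.40369707]), 'ee_rot': array([0.0873428 , 1.56912881, 2.06180796]), 'force': array([ 0.19170539, -0.18755101, -0.52300169]), 'moment': array([-0.01262709,  0.02193851,  0.0191187 ]), 'width': 0.08785335964432699}
side 383.45153941623727 317.6288394195469 194.2926107486141 [[-0.936, -0.214, 0.28, 0.202], [-0.352, 0.538, -0.766, 0.981], [0.013, -0.816, -0.578, 0.823], [0.0, 0.0, 0.0, 1.0]]
top 466.0541478219681 319.0180720758506 199.52598490617234 [[0.017, -0.983, 0.181, 0.248], [-1.0, -0.018, -0.003, 0.042], [0.006, -0.181, -0.984, 1.617], [0.0, 0.0, 0.0, 1.0]]
wrist 319.96194136793224 315.3406096474017 204.91849594491848 [[-0.395, 0.886, 0.245, 0.198], [0.919, 0.38, 0.108
[... 931 characters left out ...]
[0.7169 0.3819 0.    ]
top stand [205.5 270.6] 0.76 [0.5203 0.2082 0.    ]
top stand [207.7 391.8] 0.73 [ 0.5201 -0.2183  0.    ]
side guard_hole [162.7 349.3] 0.62 [ 0.5173 -0.222   0.092 ]
side guard_hole [251.4 303.7] 0.27 [0.4962 0.2781 0.092 ]
side key_handle [222.9 306.5] 0.5 [0.5336 0.1651 0.094 ]
side pin_key [264.3 301.2] 0.64 [0.518  0.2462 0.004 ]
side stand_hole0 [253.8 303.4] 0.62 [0.5038 0.2623 0.066 ]
side stand_hole0 [233.3 312.7] 0.57 [0.511 0.172 0.066]
side stand_hole1 [253.8 303.4] 0.62 [0.5038 0.2623 0.066 ]
side stand_hole1 [233.3 312.7] 0.57 [0.511 0.172 0.066]
side supply [183.7 341. ] 0.79 [ 0.541  -0.2089  0.    ]
side stand [257.3 306.7] 0.56 [0.5152 0.2098 0.    ]
```

View pics/top0.png

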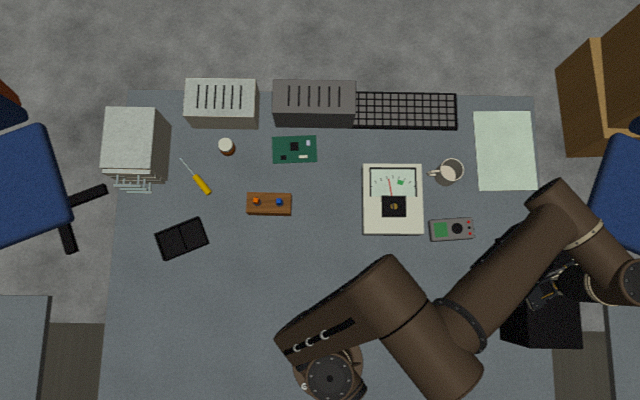

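View pics/side0.png

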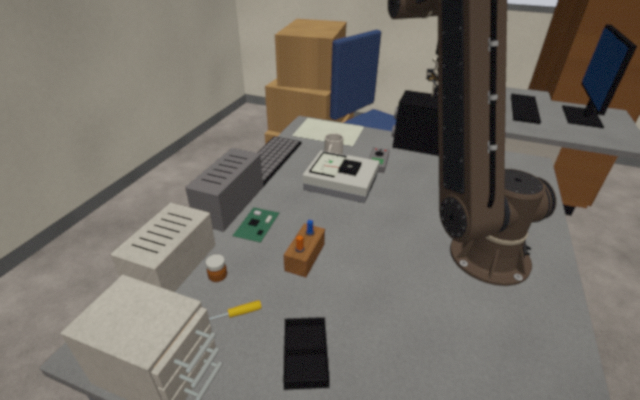

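View pics/wrist0.png

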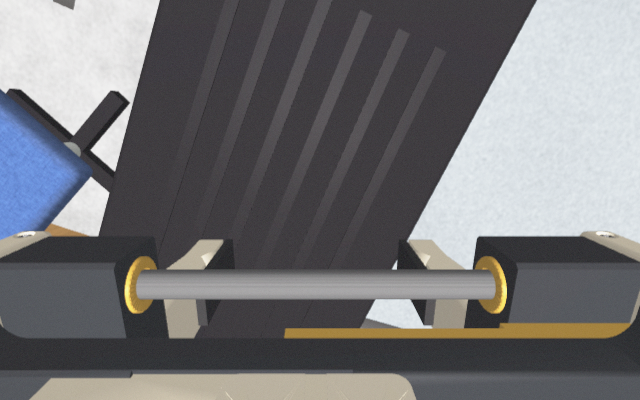

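```bash
cat >> h.py <<'E'
def delta(pos,zang=None,n=None):
    """pos target of grasp point xyz; zang: world angle (rad) of tool z; prints rotation units, then shift units in the rotated frame"""
    T=tcp(); Rt=T[:3,:3]
    if zang is None: zang=np.arctan2(Rt[1,2],Rt[0,2])
    x=np.array([0,0,-1.]); z=np.array([np.cos(zang),np.sin(zang),0]); Rg=np.c_[x,np.cross(z,x),z]
    rv=R.from_matrix(Rt.T@Rg).as_rotvec()
    g=np.array(pos)-Rg@[.159,0,0]
    sh=Rg.T@(g-T[:3,3])
    print('rot units',np.round(np.degrees(rv)/6,3),'shift units',np.round(sh/.025,3))
def st():
    s=telemetry.get_state();T=tcp()
    print('t',round(s['t'],2),'gp',np.round(T[:3,3]+T[:3,:3]@[.159,0,0],4),'x',np.round(T[:3,0],3),'z',np.round(T[:3,2],3),'zang',round(np.arctan2(T[1,2],T[0,2]),4),'F',np.round(s['force'],2),'M',np.round(s['moment'],3),'w',round(s['width'],4),'q',np.round(s['q'],3))
E
python3 - <<'E'
from h import *
st()
delta([.48,-.225,.30],0)
delta([.48,-.225,.30],np.pi)
E
```

```text
t 0.85 gp [ 0.2652 -0.6207  0.2457] x [ 0. -0. -1.] z [-0.393  0.92  -0.   ] zang 1.9746 F [-0.84 -0.48 -0.26] M [ 0.025  0.083 -0.057] w 0.0877 q [-0.879  0.359  0.012 -0.    -1.224 -0.288]
rot units [1.8856e+01 0.0000e+00 1.0000e-03] shift units [-2.173 15.828  8.592]
rot units [-1.1144e+01 -1.0000e-03  0.0000e+00] shift units [ -2.173 -15.828  -8.592]
```

Run:
```python
from h import *
delta([.512,-.20,.155],np.pi)
```

```text
rot units [-1.1144e+01 -1.0000e-03  0.0000e+00] shift units [  3.627 -16.828  -9.872]
```

Emit:
{"op": "play_rows", "data": {
  "steps": [
    {"ax": -0.93},
    {"ax": -0.93},
    {"ax": -0.93},
    {"ax": -0.93},
    {"ax": -0.93},
    {"ax": -0.93},
    {"ax": -0.93},
    {"ax": -0.93},
    {"ax": -0.93},
    {"ax": -0.93},
    {"ax": -0.93},
    {"ax": -0.91}
  ]
}}

```text
invalid input
```

Emit:
{"op": "play_rows", "data": {
  "steps": [
    {"ty": -0.9,"tz": -0.53},
    {"ty": -0.9,"tz": -0.53},
    {"ty": -0.9,"tz": -0.53},
    {"ty": -0.9,"tz": -0.53},
    {"ty": -0.9,"tz": -0.53},
    {"ty": -0.9,"tz": -0.53},
    {"ty": -0.9,"tz": -0.53},
    {"ty": -0.9,"tz": -0.53},
    {"ty": -0.9,"tz": -0.53},
    {"ty": -0.9,"tz": -0.53},
    {"ty": -0.9,"tz": -0.53},
    {"ty": -0.9,"tz": -0.53},
    {"tx": 0.6,"ty": -0.9,"tz": -0.53},
    {"tx": 0.6,"ty": -0.9,"tz": -0.53},
    {"tx": 0.6,"ty": -0.9,"tz": -0.53},
    {"tx": 0.6,"ty": -0.9,"tz": -0.53},
    {"tx": 0.6,"ty": -0.9,"tz": -0.53},
    {"tx": 0.6,"ty": -0.9,"tz": -0.53},
    {"ty": -0.63,"tz": -0.33},
    {}
  ]
}}

```text
invalid input
```

Run:
```python
from h import *
st()
im=save('wrist','w1.png'); cv2.imwrite('pics/w1c.png',cv2.resize(im[60:260,200:440,::-1],None,fx=3,fy=3,interpolation=cv2.INTER_CUBIC)[:600,:720])
for r in finder.pinpoint('guard_hole','wrist')[:2]: print(r, atz('wrist',r['location'],.092))
for r in finder.pinpoint('trimmer_mid','wrist')[:2]: print(r, atz('wrist',r['location'],.068))
```

```text
t 0.85 gp [ 0.2652 -0.6207  0.2457] x [ 0. -0. -1.] z [-0.393  0.92  -0.   ] zang 1.9746 F [-0.84 -0.48 -0.26] M [ 0.025  0.083 -0.057] w 0.0877 q [-0.879  0.359  0.012 -0.    -1.224 -0.288]
```

Emit:
{"op": "play_rows", "data": {
  "steps": [
    {"gripper": 1,"tx": 0,"ty": 0,"tz": 0,"ax": -0.93,"ay": 0,"az": 0},
    {"gripper": 1,"tx": 0,"ty": 0,"tz": 0,"ax": -0.93,"ay": 0,"az": 0},
    {"gripper": 1,"tx": 0,"ty": 0,"tz": 0,"ax": -0.93,"ay": 0,"az": 0},
    {"gripper": 1,"tx": 0,"ty": 0,"tz": 0,"ax": -0.93,"ay": 0,"az": 0},
    {"gripper": 1,"tx": 0,"ty": 0,"tz": 0,"ax": -0.93,"ay": 0,"az": 0},
    {"gripper": 1,"tx": 0,"ty": 0,"tz": 0,"ax": -0.93,"ay": 0,"az": 0},
    {"gripper": 1,"tx": 0,"ty": 0,"tz": 0,"ax": -0.93,"ay": 0,"az": 0},
    {"gripper": 1,"tx": 0,"ty": 0,"tz": 0,"ax": -0.93,"ay": 0,"az": 0},
    {"gripper": 1,"tx": 0,"ty": 0,"tz": 0,"ax": -0.93,"ay": 0,"az": 0},
    {"gripper": 1,"tx": 0,"ty": 0,"tz": 0,"ax": -0.93,"ay": 0,"az": 0},
    {"gripper": 1,"tx": 0,"ty": 0,"tz": 0,"ax": -0.93,"ay": 0,"az": 0},
    {"gripper": 1,"tx": 0,"ty": 0,"tz": 0,"ax": -0.91,"ay": 0,"az": 0}
  ]
}}

```text
t: 2.0
eef_pos: [0.2652, -0.6207, 0.4047]
ee_rot: [-1.683, 1.571, 1.463]
force: [-0.6, -0.3, 0.2]
width: 0.0875
```

Emit:
{"op": "play_rows", "data": {
  "steps": [
    {"gripper": 1,"ty": -0.9,"tz": -0.53}
  ]
}}

```text
invalid input
```

Emit:
{"op": "play_rows", "data": {
  "steps": [
    {"gripper": 1,"tx": 0,"ty": -0.93,"tz": -0.54,"ax": 0,"ay": 0,"az": 0},
    {"gripper": 1,"tx": 0,"ty": -0.93,"tz": -0.54,"ax": 0,"ay": 0,"az": 0},
    {"gripper": 1,"tx": 0,"ty": -0.93,"tz": -0.54,"ax": 0,"ay": 0,"az": 0},
    {"gripper": 1,"tx": 0,"ty": -0.93,"tz": -0.54,"ax": 0,"ay": 0,"az": 0},
    {"gripper": 1,"tx": 0,"ty": -0.93,"tz": -0.54,"ax": 0,"ay": 0,"az": 0},
    {"gripper": 1,"tx": 0,"ty": -0.93,"tz": -0.54,"ax": 0,"ay": 0,"az": 0},
    {"gripper": 1,"tx": 0,"ty": -0.93,"tz": -0.54,"ax": 0,"ay": 0,"az": 0},
    {"gripper": 1,"tx": 0,"ty": -0.93,"tz": -0.54,"ax": 0,"ay": 0,"az": 0},
    {"gripper": 1,"tx": 0,"ty": -0.93,"tz": -0.54,"ax": 0,"ay": 0,"az": 0},
    {"gripper": 1,"tx": 0,"ty": -0.93,"tz": -0.54,"ax": 0,"ay": 0,"az": 0},
    {"gripper": 1,"tx": 0,"ty": -0.93,"tz": -0.54,"ax": 0,"ay": 0,"az": 0},
    {"gripper": 1,"tx": 0,"ty": -0.93,"tz": -0.54,"ax": 0,"ay": 0,"az": 0},
    {"gripper": 1,"tx": 0.6,"ty": -0.93,"tz": -0.54,"ax": 0,"ay": 0,"az": 0},
    {"gripper": 1,"tx": 0.6,"ty": -0.93,"tz": -0.54,"ax": 0,"ay": 0,"az": 0},
    {"gripper": 1,"tx": 0.6,"ty": -0.93,"tz": -0.54,"ax": 0,"ay": 0,"az": 0},
    {"gripper": 1,"tx": 0.6,"ty": -0.93,"tz": -0.54,"ax": 0,"ay": 0,"az": 0},
    {"gripper": 1,"tx": 0.6,"ty": -0.93,"tz": -0.54,"ax": 0,"ay": 0,"az": 0},
    {"gripper": 1,"tx": 0.6,"ty": -0.93,"tz": -0.54,"ax": 0,"ay": 0,"az": 0},
    {"gripper": 1,"tx": 0,"ty": 0,"tz": -0.15,"ax": 0,"ay": 0,"az": 0},
    {"gripper": 1,"tx": 0,"ty": 0,"tz": 0,"ax": 0,"ay": 0,"az": 0}
  ]
}}

```text
t: 3.67
eef_pos: [0.513, -0.2012, 0.3139]
ee_rot: [0.092, 1.569, -3.048]
force: [-0.0, -0.4, 0.6]
width: 0.0875
```

Run:
```python
from h import *
st()
im=save('wrist','w2.png'); cv2.imwrite('pics/w2c.png',cv2.resize(im[60:260,200:440,::-1],None,fx=3,fy=3,interpolation=cv2.INTER_CUBIC)[:600,:720])
for r in finder.pinpoint('guard_hole','wrist')[:2]: print(r, atz('wrist',r['location'],.092))
for r in finder.pinpoint('trimmer_mid','wrist')[:2]: print(r, atz('wrist',r['location'],.068))
```

```text
t 3.67 gp [ 0.5128 -0.2012  0.1549] x [-0.001 -0.    -1.   ] z [-1.    -0.002  0.001] zang -3.1394 F [-0.01 -0.37  0.55] M [0.007 0.043 0.006] w 0.0875 q [-0.018  0.235 -0.387  0.    -0.95   0.02 ]
{'location': [214.7, 313.7], 'confidence': 0.57} [ 0.51291512 -0.210681    0.092     ]
{'location': [201.0, 316.2], 'confidence': 0.84} [ 0.5110646  -0.21398158  0.068     ]
```

View pics/w2.png

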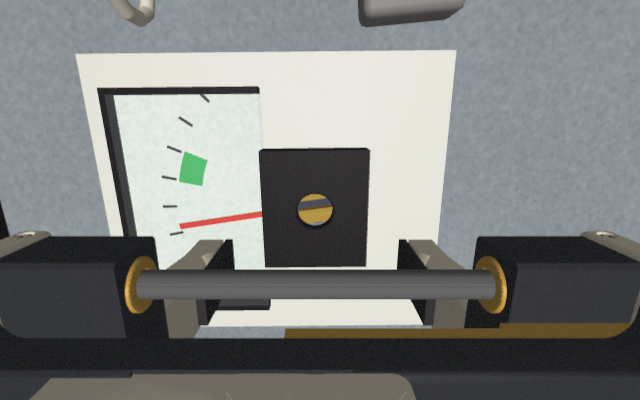

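View pics/w2c.png

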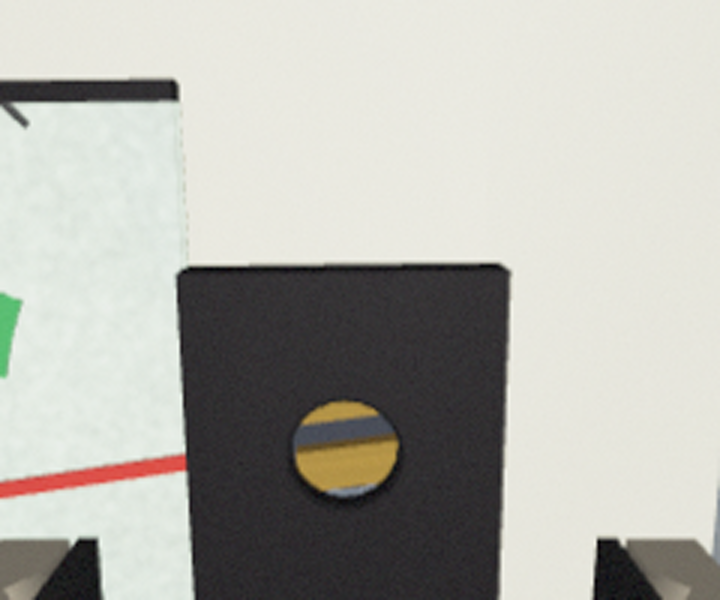

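Run:
```python
from h import *
im=cv2.imread('pics/w2.png')
cv2.imwrite('pics/w2d.png',cv2.resize(im[185:235,285:345],None,fx=12,fy=12,interpolation=cv2.INTER_NEAREST))
g=im[150:265,262:370].astype(int)
for r in range(188,234): print(r,im[r,315],im[r,308],im[r,322])
```

```text
188 [47 42 47] [49 49 52] [50 47 51]
189 [48 47 48] [49 49 50] [44 46 48]
190 [48 46 47] [54 49 51] [47 46 51]
191 [49 47 48] [53 49 53] [49 47 49]
192 [42 38 40] [50 48 50] [51 49 51]
193 [39 66 77] [45 47 48] [49 48 49]
194 [ 60 122 149] [38 45 52] [33 36 34]
195 [ 71 147 179] [ 58 118 144] [ 55  93 112]
196 [ 70 149 179] [ 69 145 176] [ 64 133 163]
197 [ 73 149 181] [ 72 146 177] [ 74 148 180]
198 [ 75 149 181] [ 71 147 179] [ 80 121 143]
199 [ 77 121 139] [ 72 149 181] [86 87 87]
200 [89 86 85] [ 80 121 143] [86 76 73]
201 [88 76 74] [87 85 87] [90 79 74]
202 [89 78 74] [88 75 73] [87 77 72]
203 [90 79 76] [88 76 72] [85 75 71]
204 [89 76 74] [88 79 75] [91 80 76]
205 [88 79 75] [89 80 75] [70 77 84]
206 [64 76 87] [89 81 77] [44 80 96]
207 [35 75 96] [63 75 87] [ 43  88 109]
208 [ 44  91 112] [39 76 97] [ 61 129 156]
209 [ 59 126 156] [ 47  93 114] [ 72 148 180]
210 [ 70 146 177] [ 57 126 154] [ 70 146 178]
211 [ 72 145 178] [ 69 144 175] [ 71 145 177]
212 [ 70 146 179] [ 70 144 175] [ 70 149 181]
213 [ 72 151 184] [ 71 148 178] [ 69 151 182]
214 [ 74 151 185] [ 73 151 181] [ 72 150 183]
215 [ 72 150 181] [ 74 151 184] [ 73 149 180]
216 [ 73 148 180] [ 70 148 179] [ 70 147 177]
217 [ 69 145 176] [ 71 146 177] [ 70 146 178]
218 [ 70 145 177] [ 71 149 180] [ 71 146 178]
219 [ 69 146 178] [ 69 145 178] [ 74 148 179]
220 [ 71 148 180] [ 74 148 179] [ 75 149 182]
221 [ 69 144 178] [ 72 148 179] [112 142 160]
222 [ 94 123 138] [ 73 148 182] [143 137 132]
223 [140 130 122] [ 75 113 132] [103  98  91]
224 [139 129 120] [49 43 42] [20 24 21]
225 [88 79 76] [26 27 27] [23 23 28]
226 [19 21 25] [18 18 16] [29 29 27]
227 [20 16 19] [31 32 28] [30 28 31]
228 [26 26 28] [36 34 33] [38 39 41]
229 [35 30 37] [43 38 42] [45 41 44]
230 [39 42 37] [45 45 49] [43 41 43]
231 [47 45 48] [46 46 46] [47 45 48]
232 [43 39 40] [45 45 46] [44 40 46]
233 [48 46 48] [43 44 45] [40 40 41]
```

View pics/w2d.png

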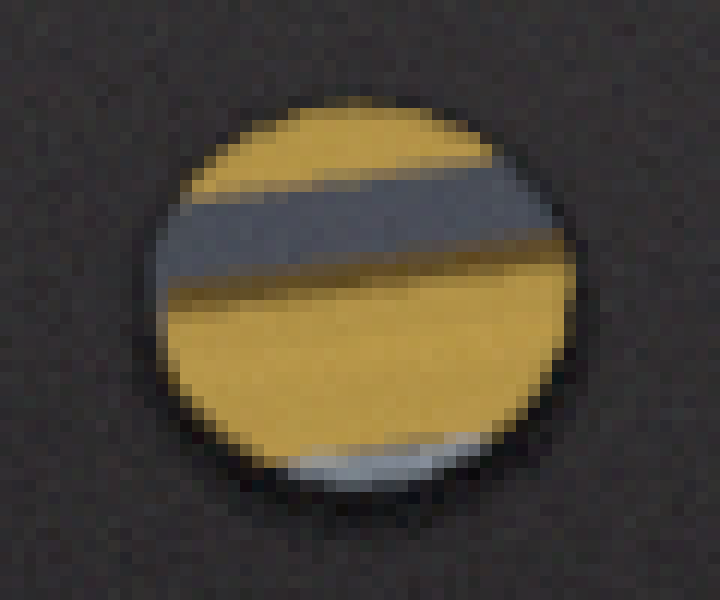

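```bash
cat > m.py <<'E'
from h import *
T=np.array([[0,0,0,0]]) 
st()
W=lambda r,c,z: atz('wrist',[r+.0,c+.0],z)
top=W(193.2,315.5,.092); bot=W(225.7,315.5,.084); print('hole y from top',top[1]+.012,'from bot',bot[1]-.012, 'top x',top[0])
for c in (298.2,333.0): print('side x',W(209,c,.084)[0])
for z in (.058,.063,.068,.073,.078):
    a=W(199.3,315.5,z);b=W(208.6,315.5,z); l1=W(201.7,300,z); l2=W(197.3,326,z); m1=W(209.6,300,z); m2=W(206.6,331,z)
    an=[np.arctan2(*(l1-l2)[[1,0]]),np.arctan2(*(m1-m2)[[1,0]])]
    print(z,'slot y',a[1],b[1],'mid',(a+b)[1]/2,'w',(b-a)[1]*np.cos(np.mean(an)),'ang',an)
# pointer and scale z~? 
p1=W(226.2,180,.08);p2=W(214.2,262,.08); print('pointer ang (cw+)',-np.arctan2(*(p1-p2)[[1,0]]))
# guard plate edges
for (a,b) in (((149.5,268),(149.5,364)),((150,260),(266,264)),((50,85),(50,450))):
    A=W(*a,.092);B=W(*b,.092);print(A,B,np.arctan2(*(A-B)[[1,0]]))
E
python3 m.py
```

```text
t 3.82 gp [ 0.5121 -0.2028  0.1562] x [ 0.001 -0.    -1.   ] z [-1.     0.001 -0.001] zang 3.1408 F [ 0.23  0.14 -0.18] M [0.03  0.098 0.053] w 0.0878 q [-0.021  0.232 -0.387  0.    -0.951  0.02 ]
hole y from top -0.21363825412479454 from bot -0.21236400890026919 top x 0.511600018628986
side x 0.523502554698825
side x 0.49952398080991867
0.058 slot y -0.21267219194067027 -0.20524100946777774 mid -0.208956600704224 w 0.0073606532023212205 ang [np.float64(0.17420351280791327), np.float64(0.10156508854559072)]
0.063 slot y -0.21397290429992355 -0.20669810060464014 mid -0.21033550245228183 w 0.007205758613958935 ang [np.float64(0.17420351280791285), np.float64(0.10156508854559257)]
0.068 slot y -0.21527361665917683 -0.20815519174150254 mid -0.21171440420033968 w 0.007050864025596652 ang [np.float64(0.17420351280791338), np.float64(0.10156508854559018)]
0.073 slot y -0.2165743290184301 -0.20961228287836497 mid -0.21309330594839754 w 0.006895969437234341 ang [np.float64(0.17420351280791294), np.float64(0.10156508854559114)]
0.078 slot y -0.21787504137768335 -0.2110693740152274 mid -0.21447220769645536 w 0.006741074848872002 ang [np.float64(0.1742035128079135), np.float64(0.10156508854559038)]
pointer ang (cw+) -0.1521191834031536
[ 0.54156913 -0.25390626  0.092     ] [ 0.48107193 -0.25397346  0.092     ] 0.0011107088804613988
[ 0.54662511 -0.25358846  0.092     ] [ 0.54747403 -0.17338941  0.092     ] -1.5813810611923573
[ 0.64587935 -0.31114978  0.092     ] [ 0.43343061 -0.31137196  0.092     ] 0.001045797117866681
```

Emit:
{"op": "play_rows", "data": {
  "steps": [
    {"gripper": 1,"tx": -0.7,"ty": -0.5,"tz": 0,"ax": 0,"ay": 0,"az": 0},
    {"gripper": 1,"tx": -0.7,"ty": -0.9,"tz": 0,"ax": 0,"ay": 0,"az": 0},
    {"gripper": 1,"tx": 0,"ty": -1,"tz": 0,"ax": 0,"ay": 0,"az": 0},
    {"gripper": 1,"tx": 0,"ty": -1,"tz": 0,"ax": 0,"ay": 0,"az": 0},
    {"gripper": 1,"tx": 0,"ty": -1,"tz": 0,"ax": 0,"ay": 0,"az": 0},
    {"gripper": 1,"tx": 0,"ty": -1,"tz": 0,"ax": 0,"ay": 0,"az": 0},
    {"gripper": 1,"tx": 0,"ty": -1,"tz": 0,"ax": 0,"ay": 0,"az": 0},
    {"gripper": 1,"tx": 0,"ty": -1,"tz": 0,"ax": 0,"ay": 0,"az": 0},
    {"gripper": 1,"tx": 0,"ty": -1,"tz": 0,"ax": 0,"ay": 0,"az": 0},
    {"gripper": 1,"tx": 0,"ty": -1,"tz": -0.2,"ax": 0,"ay": 0,"az": 0},
    {"gripper": 1,"tx": 0,"ty": -1,"tz": 0,"ax": 0,"ay": 0,"az": 0},
    {"gripper": 1,"tx": 0,"ty": -1,"tz": 0,"ax": 0,"ay": 0,"az": 0},
    {"gripper": 1,"tx": 0,"ty": -1,"tz": 0,"ax": 0,"ay": 0,"az": 0},
    {"gripper": 1,"tx": 0,"ty": -1,"tz": 0,"ax": 0,"ay": 0,"az": 0},
    {"gripper": 1,"tx": 0,"ty": -0.9,"tz": 0,"ax": 0,"ay": 0,"az": 0},
    {"gripper": 1,"tx": 0,"ty": -0.5,"tz": 0,"ax": 0,"ay": 0,"az": 0},
    {"gripper": 1,"tx": 0,"ty": 0,"tz": 0,"ax": 0,"ay": 0,"az": 0},
    {"gripper": 1,"tx": 0,"ty": 0,"tz": 0,"ax": 0,"ay": 0,"az": 0}
  ]
}}

```text
t: 5.32
eef_pos: [0.5173, 0.1673, 0.35]
ee_rot: [-2.482, 1.57, 0.659]
force: [0.5, -0.6, 0.1]
width: 0.0877
```

Run:
```python
from h import *
st()
im=save('wrist','w3.png')
for q,z in (('key_handle',.094),('stand_hole0',.066),('stand',0)):
  for r in finder.pinpoint(q,'wrist')[:2]: print(q,r, atz('wrist',r['location'],z))
st()
```

```text
t 5.32 gp [0.5173 0.1673 0.191 ] x [ 0.  0. -1.] z [-1.  0. -0.] zang 3.1413 F [ 0.52 -0.6   0.08] M [-0.063  0.114  0.019] w 0.0877 q [ 0.673  0.187 -0.357  0.    -1.026 -0.674]
key_handle {'location': [213.1, 310.1], 'confidence': 0.82} [0.52077969 0.16743346 0.094     ]
stand_hole0 {'location': [209.5, 315.9], 'confidence': 0.75} [0.51626501 0.17270519 0.066     ]
stand {'location': [222.3, 309.0], 'confidence': 0.74} [ 5.23679526e-01  2.06737186e-01 -5.55111512e-17]
t 5.52 gp [0.5173 0.1666 0.1908] x [ 0.  0. -1.] z [-1.     0.002 -0.   ] zang 3.1399 F [ 0.26 -0.33 -0.08] M [ 0.011  0.122 -0.029] w 0.0878 q [ 0.672  0.187 -0.357  0.    -1.026 -0.674]
```

View pics/w3.png

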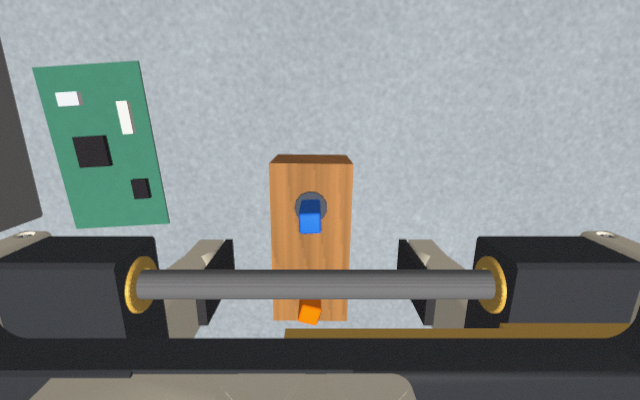

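Run:
```python
from h import *
im=cv2.imread('pics/w3.png')
cv2.imwrite('pics/w3d.png',cv2.resize(im[150:250,262:362],None,fx=6,fy=6,interpolation=cv2.INTER_NEAREST))
b=im.astype(int); m=((b[:,:,0]>150)&(b[:,:,2]<90)).astype(np.uint8)
m2=(b[:,:,0]>200)&(b[:,:,2]<90)
ys,xs=np.nonzero(m); print(xs.min(),xs.max(),ys.min(),ys.max())
for r in range(ys.min(),ys.max()+1): 
    x=np.nonzero(m[r])[0]; print(r,x.min(),x.max(),b[r,310])
```

```text
299 320 213 233
213 300 319 [183  92  29]
214 299 319 [224 118  50]
215 299 320 [236 132  56]
216 299 320 [241 142  65]
217 299 320 [241 143  65]
218 299 320 [241 142  63]
219 299 320 [241 143  60]
220 299 320 [240 140  61]
221 299 320 [241 140  61]
222 299 320 [240 139  59]
223 299 320 [240 138  57]
224 299 320 [240 142  62]
225 299 320 [239 137  57]
226 300 320 [239 135  57]
227 300 320 [239 135  55]
228 300 320 [239 137  56]
229 300 320 [239 134  53]
230 300 320 [238 135  55]
231 300 320 [239 136  56]
232 300 318 [231 125  47]
233 302 304 [172 118 118]
```

View pics/w3d.png

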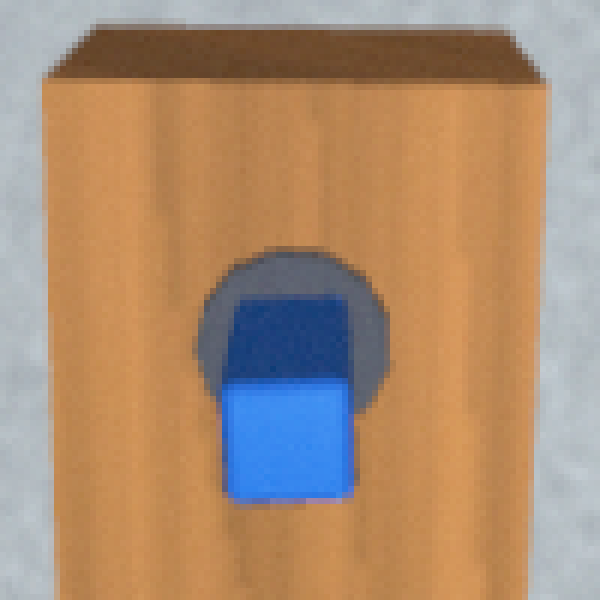

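Run:
```python
from h import *
st()
p=atz('wrist',[223.2,310.1],.112); print('handle top',p)
print('collar x',atz('wrist',[205,294.7],.07)[0],atz('wrist',[205,327],.07)[0],'y from top',atz('wrist',[191.2,310.5],.07)[1]+.014)
print('stand -y edge',atz('wrist',[163.2,311],.066), 'x',atz('wrist',[190,270.3],.066)[0],atz('wrist',[190,352.5],.066)[0])
delta([p[0],p[1],.095],np.pi)
```

```text
t 5.52 gp [0.5173 0.1666 0.1908] x [ 0.  0. -1.] z [-1.     0.002 -0.   ] zang 3.1399 F [ 0.26 -0.33 -0.08] M [ 0.011  0.122 -0.029] w 0.0878 q [ 0.672  0.187 -0.357  0.    -1.026 -0.674]
handle top [0.52059888 0.16948636 0.112     ]
collar x 0.5342406498729825 0.5069673443514173 y from top 0.16967354268771312
stand -y edge [0.52040569 0.13284513 0.066     ] x 0.5549275765289609 0.48536356197569314
rot units [-0.016 -0.001  0.001] shift units [ 3.834 -0.116 -0.132]
```

Emit:
{"op": "play_rows", "data": {
  "newtons": 30,
  "steps": [
    {"gripper": 1,"tx": 0.1,"ty": -0.1,"tz": -0.13,"ax": 0,"ay": 0,"az": 0},
    {"gripper": 1,"tx": 0.7,"ty": 0,"tz": 0,"ax": 0,"ay": 0,"az": 0},
    {"gripper": 1,"tx": 0.7,"ty": 0,"tz": 0,"ax": 0,"ay": 0,"az": 0},
    {"gripper": 1,"tx": 0.7,"ty": 0,"tz": 0,"ax": 0,"ay": 0,"az": 0},
    {"gripper": 1,"tx": 0.7,"ty": 0,"tz": 0,"ax": 0,"ay": 0,"az": 0},
    {"gripper": 1,"tx": 0.5,"ty": 0,"tz": 0,"ax": 0,"ay": 0,"az": 0},
    {"gripper": 1,"tx": 0.3,"ty": 0,"tz": 0,"ax": 0,"ay": 0,"az": 0},
    {"gripper": 1,"tx": 0.13,"ty": 0,"tz": 0,"ax": 0,"ay": 0,"az": 0},
    {"gripper": 1,"tx": 0,"ty": 0,"tz": 0,"ax": 0,"ay": 0,"az": 0},
    {"gripper": 0,"tx": 0,"ty": 0,"tz": 0,"ax": 0,"ay": 0,"az": 0},
    {"gripper": 0,"tx": 0,"ty": 0,"tz": 0,"ax": 0,"ay": 0,"az": 0},
    {"gripper": 0,"tx": 0,"ty": 0,"tz": 0,"ax": 0,"ay": 0,"az": 0},
    {"gripper": 0,"tx": 0,"ty": 0,"tz": 0,"ax": 0,"ay": 0,"az": 0},
    {"gripper": 0,"tx": 0,"ty": 0,"tz": 0,"ax": 0,"ay": 0,"az": 0},
    {"gripper": 0,"tx": 0,"ty": 0,"tz": 0,"ax": 0,"ay": 0,"az": 0},
    {"gripper": 0,"tx": 0,"ty": 0,"tz": 0,"ax": 0,"ay": 0,"az": 0},
    {"gripper": 0,"tx": 0,"ty": 0,"tz": 0,"ax": 0,"ay": 0,"az": 0}
  ]
}}

```text
t: 6.93
eef_pos: [0.5205, 0.1702, 0.254]
ee_rot: [-2.065, 1.571, 1.076]
force: [0.1, -1.0, -0.3]
width: 0.0401
```

Run:
```python
from h import *
st();save('wrist','w4.png');save('side','s4.png');st()
```

```text
t 6.93 gp [0.5205 0.1702 0.095 ] x [ 0.  0. -1.] z [-1.  0. -0.] zang 3.1412 F [ 0.08 -0.95 -0.32] M [0.008 0.123 0.021] w 0.0401 q [ 0.674  0.299 -0.462 -0.    -0.81  -0.674]
t 7.03 gp [0.5205 0.1702 0.0949] x [-0.  0. -1.] z [-1.  0.  0.] zang 3.1412 F [-0.67 -0.3  -0.75] M [0.066 0.092 0.032] w 0.0318 q [ 0.674  0.299 -0.462 -0.    -0.81  -0.674]
```

View pics/w4.png

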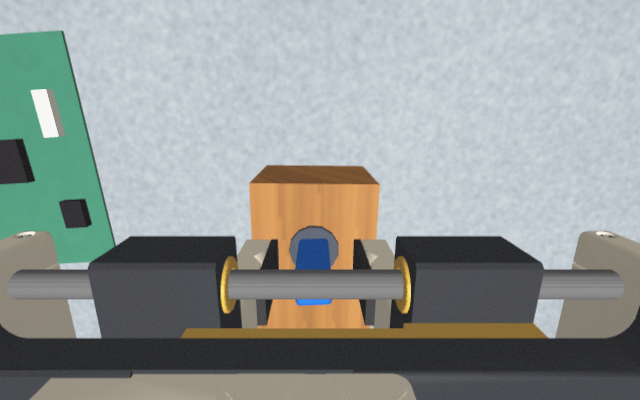

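Still closing; the key sits centred between the pads (column ~313).

Emit:
{"op": "play_rows", "data": {
  "newtons": 30,
  "steps": [
    {"gripper": 0,"tx": 0,"ty": 0,"tz": 0,"ax": 0,"ay": 0,"az": 0},
    {"gripper": 0,"tx": 0,"ty": 0,"tz": 0,"ax": 0,"ay": 0,"az": 0},
    {"gripper": 0,"tx": 0,"ty": 0,"tz": 0,"ax": 0,"ay": 0,"az": 0},
    {"gripper": 0,"tx": 0,"ty": 0,"tz": 0,"ax": 0,"ay": 0,"az": 0},
    {"gripper": 0,"tx": 0,"ty": 0,"tz": 0,"ax": 0,"ay": 0,"az": 0},
    {"gripper": 0,"tx": 0,"ty": 0,"tz": 0,"ax": 0,"ay": 0,"az": 0}
  ]
}}

```text
t: 7.53
eef_pos: [0.5206, 0.1702, 0.2539]
ee_rot: [-3.094, 1.571, 0.047]
force: [0.1, 0.4, -0.4]
width: 0.0158
```

Emit:
{"op": "play_rows", "data": {
  "steps": [
    {"gripper": 0,"tx": -0.3,"ty": 0,"tz": 0,"ax": 0,"ay": 0,"az": 0},
    {"gripper": 0,"tx": -0.5,"ty": 0,"tz": 0,"ax": 0,"ay": 0,"az": 0},
    {"gripper": 0,"tx": -0.6,"ty": 0,"tz": 0,"ax": 0,"ay": 0,"az": 0},
    {"gripper": 0,"tx": -0.8,"ty": 0,"tz": 0,"ax": 0,"ay": 0,"az": 0},
    {"gripper": 0,"tx": -0.8,"ty": 0,"tz": 0,"ax": 0,"ay": 0,"az": 0},
    {"gripper": 0,"tx": -0.8,"ty": 0,"tz": 0,"ax": 0,"ay": 0,"az": 0},
    {"gripper": 0,"tx": -0.6,"ty": 0,"tz": 0,"ax": 0,"ay": 0,"az": 0},
    {"gripper": 0,"tx": 0,"ty": 0,"tz": 0,"ax": 0,"ay": 0,"az": 0},
    {"gripper": 0,"tx": 0,"ty": 0,"tz": 0,"ax": 0,"ay": 0,"az": 0}
  ]
}}

```text
t: 8.28
eef_pos: [0.5205, 0.1702, 0.365]
ee_rot: [-2.386, 1.569, 0.755]
force: [-0.3, -0.2, -0.5]
width: 0.0159
```

Run:
```python
from h import *
st();im=save('wrist','w5.png');cv2.imwrite('pics/w5c.png',cv2.resize(im[180:280,250:370,::-1],None,fx=6,fy=6,interpolation=cv2.INTER_CUBIC))
for r in finder.pinpoint('key_tip','wrist')[:2]: print(r)
c,T=cam('wrist'); M=np.array(c['mount'])
q=np.linalg.inv(M)@[.249,0,0,1]; print('expected tip px',c['fy']*q[1]/q[2]+c['cy'],c['fx']*q[0]/q[2]+c['cx'])
```

```text
t 8.28 gp [0.5207 0.1704 0.206 ] x [ 0.002  0.001 -1.   ] z [-1.     0.    -0.002] zang 3.1411 F [-0.34 -0.25 -0.52] M [0.043 0.099 0.02 ] w 0.0159 q [ 0.674  0.18  -0.329 -0.    -1.06  -0.674]
{'location': [216.7, 311.6], 'confidence': 0.59}
expected tip px 214.73100147452453 314.67069845415455
```

View pics/w5c.png

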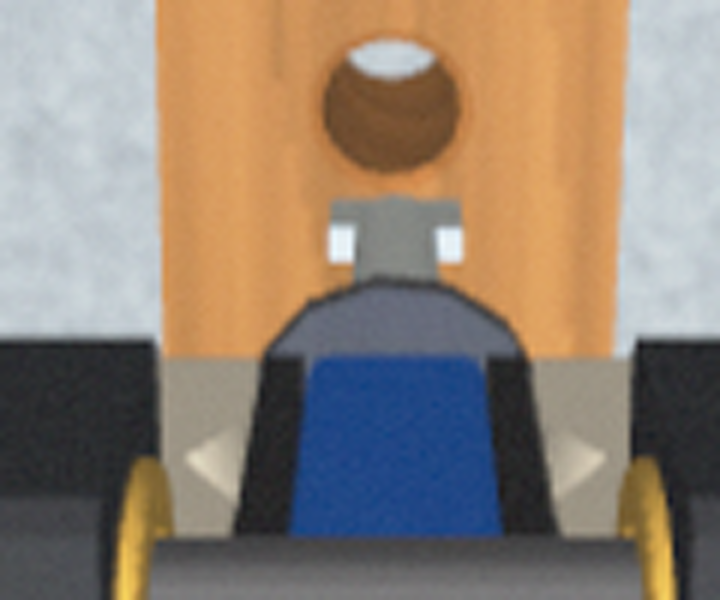

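View pics/w5.png

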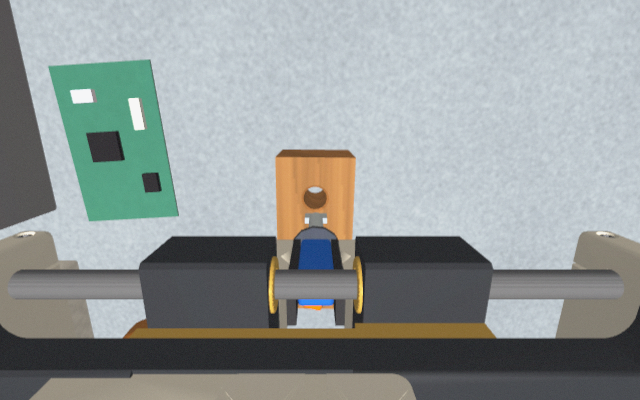

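Emit:
{"op": "play_rows", "data": {
  "steps": [
    {"gripper": 0,"tx": 0,"ty": 0.4,"tz": 0.1,"ax": 0,"ay": 0,"az": 0},
    {"gripper": 0,"tx": 0,"ty": 0.8,"tz": 0.24,"ax": -0.48,"ay": 0,"az": 0},
    {"gripper": 0,"tx": 0,"ty": 1,"tz": 0.07,"ax": -0.5,"ay": 0,"az": 0},
    {"gripper": 0,"tx": 0,"ty": 1,"tz": 0.12,"ax": -0.5,"ay": 0,"az": 0},
    {"gripper": 0,"tx": 0,"ty": 1,"tz": 0.155,"ax": 0,"ay": 0,"az": 0},
    {"gripper": 0,"tx": 0,"ty": 1,"tz": 0.155,"ax": 0,"ay": 0,"az": 0},
    {"gripper": 0,"tx": 0,"ty": 1,"tz": 0.155,"ax": 0,"ay": 0,"az": 0},
    {"gripper": 0,"tx": 0,"ty": 1,"tz": 0.155,"ax": 0,"ay": 0,"az": 0},
    {"gripper": 0,"tx": 0,"ty": 1,"tz": 0.155,"ax": 0,"ay": 0,"az": 0},
    {"gripper": 0,"tx": 0,"ty": 1,"tz": 0.155,"ax": 0,"ay": 0,"az": 0},
    {"gripper": 0,"tx": 0,"ty": 1,"tz": 0.155,"ax": 0,"ay": 0,"az": 0},
    {"gripper": 0,"tx": 0,"ty": 1,"tz": 0.155,"ax": 0,"ay": 0,"az": 0},
    {"gripper": 0,"tx": 0,"ty": 1,"tz": 0.155,"ax": 0,"ay": 0,"az": 0},
    {"gripper": 0,"tx": 0,"ty": 1,"tz": 0.155,"ax": 0,"ay": 0,"az": 0},
    {"gripper": 0,"tx": 0,"ty": 0.8,"tz": 0.1,"ax": 0,"ay": 0,"az": 0},
    {"gripper": 0,"tx": 0,"ty": 0.4,"tz": 0.05,"ax": 0,"ay": 0,"az": 0},
    {"gripper": 0,"tx": 0,"ty": 0,"tz": 0,"ax": 0,"ay": 0,"az": 0},
    {"gripper": 0,"tx": 0,"ty": 0,"tz": 0,"ax": 0,"ay": 0,"az": 0}
  ]
}}

```text
t: 9.88
eef_pos: [0.5117, -0.1936, 0.3631]
ee_rot: [-0.336, 1.569, 2.959]
force: [0.6, 0.6, 0.1]
width: 0.016
```

Run:
```python
from h import *
st();delta([.512,-.213,.206],np.pi+.155)
```

```text
t 9.88 gp [ 0.5115 -0.1936  0.2041] x [-0.001  0.    -1.   ] z [-0.988 -0.152  0.001] zang -2.9886 F [0.63 0.55 0.05] M [ 0.101  0.109 -0.02 ] w 0.016 q [-0.004  0.182 -0.331 -0.    -1.06   0.157]
rot units [-0.019  0.014  0.005] shift units [-0.075  0.768  0.109]
```

Emit:
{"op": "play_rows", "data": {
  "steps": [
    {"gripper": 0,"tx": 0,"ty": 0.5,"tz": 0.1,"ax": 0,"ay": 0,"az": 0},
    {"gripper": 0,"tx": 0,"ty": 0.27,"tz": 0.01,"ax": 0,"ay": 0,"az": 0},
    {"gripper": 0,"tx": 0,"ty": 0,"tz": 0,"ax": 0,"ay": 0,"az": 0},
    {"gripper": 0,"tx": 0,"ty": 0,"tz": 0,"ax": 0,"ay": 0,"az": 0},
    {"gripper": 0,"tx": 0,"ty": 0,"tz": 0,"ax": 0,"ay": 0,"az": 0}
  ]
}}

```text
t: 10.3
eef_pos: [0.5124, -0.2123, 0.3639]
ee_rot: [-1.426, 1.571, 1.87]
force: [0.2, -1.0, -0.7]
width: 0.0157
```

Run:
```python
from h import *
st();im=save('wrist','w6.png');cv2.imwrite('pics/w6c.png',cv2.resize(im[170:250,265:365,::-1],None,fx=7,fy=7,interpolation=cv2.INTER_NEAREST));st()
```

```text
t 10.3 gp [ 0.5124 -0.2123  0.2049] x [-0.  0. -1.] z [-0.988 -0.154  0.   ] zang -2.9869 F [ 0.2  -1.03 -0.72] M [0.039 0.095 0.024] w 0.0157 q [-0.04   0.193 -0.315 -0.    -1.063  0.195]
t 10.35 gp [ 0.5124 -0.2123  0.2049] x [ 0.  0. -1.] z [-0.988 -0.154 -0.   ] zang -2.9867 F [ 0.88  0.48 -0.76] M [ 0.001  0.103 -0.013] w 0.0158 q [-0.04   0.193 -0.315 -0.    -1.063  0.195]
```

View pics/w6c.png

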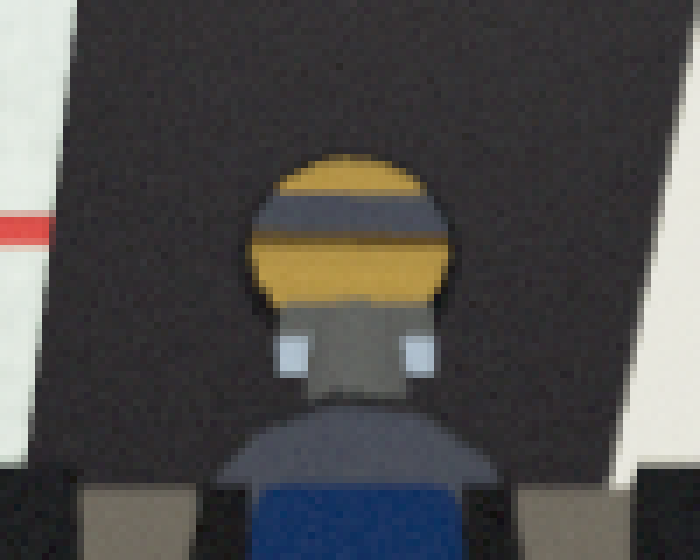

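View pics/w6.png

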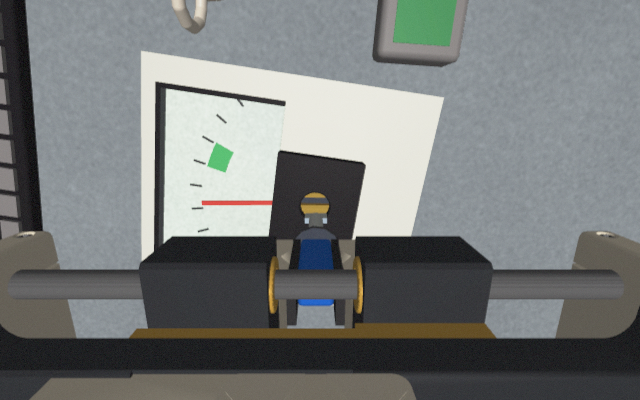

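```bash
cat > m2.py <<'E'
from h import *
c=optics.calibration('wrist');M=np.array(c['mount'])
def tl(r,cc,x):
    d=M[:3,:3]@[(cc-c['cx'])/c['fx'],(r-c['cy'])/c['fy'],1]; o=M[:3,3]; return o+d*(x-o[0])/d[0]
gz=.2049
X=lambda z: .159+gz-z   # tool x of height z
print('tip centre',tl(213.4,315.8,.249)-[0,.002,0])
print('hole from top edge',tl(192.1,315,X(.092))-[0,.012,0], 'sides',tl(205,300.7,X(.084)),tl(205,329.3,X(.084)))
for z in (.058,.063,.068,.073,.078):
    a=tl(197.1,315,X(z));b=tl(205,315,X(z)); print(z,'slot mid y',(a+b)[1]/2,'w',a[1]-b[1])
E
python3 m2.py
```

```text
tip centre [ 0.249      -0.00100481  0.00073382]
hole from top edge [ 2.71900000e-01 -2.37252067e-05  1.02583638e-04] sides [ 0.2799     -0.00112369 -0.01195965] [ 0.2799     -0.00108204  0.01219574]
0.058 slot mid y -0.004586171963226152 w 0.0075679569192689256
0.063 slot mid y -0.0032547094063236776 w 0.007435771534189756
0.068 slot mid y -0.0019232468494212174 w 0.007303586149110586
0.073 slot mid y -0.0005917842925187433 w 0.007171400764031444
0.078 slot mid y 0.0007396782643837238 w 0.00703921537895226
```

Emit:
{"op": "play_rows", "data": {
  "steps": [
    {"gripper": 0,"tx": 0.1,"ty": 0.04,"tz": -0.02,"ax": 0,"ay": 0,"az": 0},
    {"gripper": 0,"tx": 0.2,"ty": 0,"tz": 0,"ax": 0,"ay": 0,"az": 0},
    {"gripper": 0,"tx": 0.3,"ty": 0,"tz": 0,"ax": 0,"ay": 0,"az": 0},
    {"gripper": 0,"tx": 0.3,"ty": 0,"tz": 0,"ax": 0,"ay": 0,"az": 0},
    {"gripper": 0,"tx": 0.2,"ty": 0,"tz": 0,"ax": 0,"ay": 0,"az": 0},
    {"gripper": 0,"tx": 0.1,"ty": 0,"tz": 0,"ax": 0,"ay": 0,"az": 0},
    {"gripper": 0,"tx": 0.1,"ty": 0,"tz": 0,"ax": 0,"ay": 0,"az": 0},
    {"gripper": 0,"tx": 0.1,"ty": 0,"tz": 0,"ax": 0,"ay": 0,"az": 0},
    {"gripper": 0,"tx": 0,"ty": 0,"tz": 0,"ax": 0,"ay": 0,"az": 0},
    {"gripper": 0,"tx": 0,"ty": 0,"tz": 0,"ax": 0,"ay": 0,"az": 0}
  ]
}}

```text
t: 11.18
eef_pos: [0.5131, -0.2136, 0.3289]
ee_rot: [1.679, 1.571, -1.308]
force: [-0.4, -0.2, -0.0]
width: 0.0158
```

Run:
```python
from h import *
F=[]
for i in range(6):
    s=telemetry.get_state();F.append(s['force']); im=optics.grab_frame('wrist')
st();print(np.mean(F,0),np.std(F,0))
cv2.imwrite('pics/w7c.png',cv2.resize(im[150:250,255:375,::-1],None,fx=6,fy=6,interpolation=cv2.INTER_NEAREST))
```

```text
t 11.48 gp [ 0.5132 -0.2136  0.1701] x [ 0. -0. -1.] z [-0.988 -0.154 -0.   ] zang -2.9871 F [-0.29  0.12 -0.97] M [0.032 0.114 0.039] w 0.016 q [-0.042  0.226 -0.359  0.    -0.985  0.197]
[-0.08065101 -0.17048419 -0.38959346] [0.39807693 0.37697    0.32825078]
```

View pics/w7c.png

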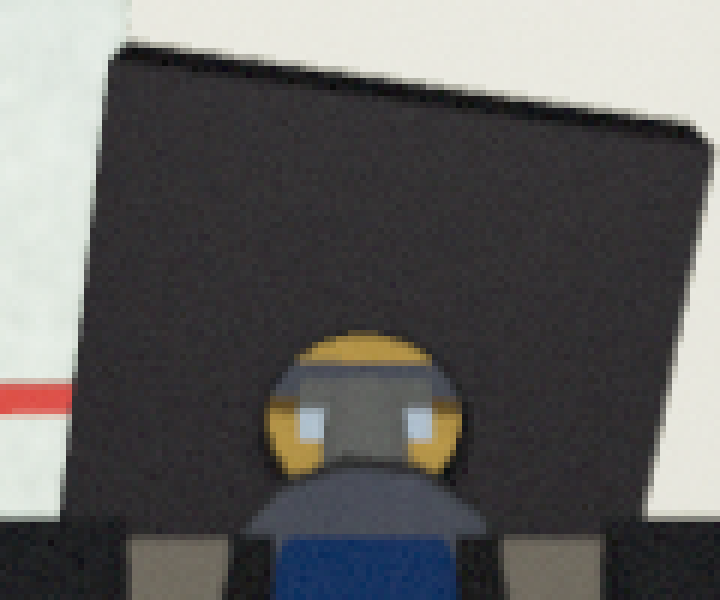

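```bash
cat > m3.py <<'E'
from m2 import *
gz=.1700
X=lambda z: .159+gz-z
print('tip y',tl(213.0,316,.2499)-[0,.002,0])
print('hole y',tl(150+332/6,315.5,X(.092))-[0,.012,0],[tl(220,255+v/6,X(.084))[2] for v in (266,463)])
for z in (.068,.071,.074,.077):
    a=tl(150+366/6,315,X(z));b=tl(150+412/6,315,X(z)); print(z,'slot mid y',(a+b)[1]/2,'w',a[1]-b[1])
E
python3 m3.py | tail -6
```

```text
tip y [ 0.2499     -0.000967    0.00088585]
hole y [ 0.237      -0.0013555   0.00047936] [np.float64(-0.011466884894528956), np.float64(0.012863977703057916)]
0.068 slot mid y -0.0038973938245861206 w 0.006343659178676325
0.071 slot mid y -0.002958463998816996 w 0.006264811284290905
0.074 slot mid y -0.002019534173047857 w 0.0061859633899054856
0.077 slot mid y -0.0010806043472787324 w 0.006107115495520066
```

Emit:
{"op": "play_rows", "data": {
  "steps": [
    {"gripper": 0,"tx": 0,"ty": -0.02,"tz": 0.01,"ax": 0,"ay": 0,"az": 0},
    {"gripper": 0,"tx": 0.05,"ty": 0,"tz": 0,"ax": 0,"ay": 0,"az": 0},
    {"gripper": 0,"tx": 0.05,"ty": 0,"tz": 0,"ax": 0,"ay": 0,"az": 0},
    {"gripper": 0,"tx": 0.05,"ty": 0,"tz": 0,"ax": 0,"ay": 0,"az": 0},
    {"gripper": 0,"tx": 0,"ty": 0,"tz": 0,"ax": 0,"ay": 0,"az": 0},
    {"gripper": 0,"tx": 0,"ty": 0,"tz": 0,"ax": 0,"ay": 0,"az": 0}
  ]
}}

```text
t: 11.98
eef_pos: [0.5127, -0.2131, 0.325]
ee_rot: [-0.142, 1.57, -3.129]
force: [1.2, -0.4, -0.6]
width: 0.0156
```

```bash
cat > f.py <<'E'
from h import *
import sys
F=[]
for i in range(int(sys.argv[2])):
    s=telemetry.get_state();F.append(s['force']); im=optics.grab_frame('wrist')
st();print(np.mean(F,0),np.std(F,0))
cv2.imwrite('pics/%s.png'%sys.argv[1],im[:,:,::-1])
cv2.imwrite('pics/%sc.png'%sys.argv[1],cv2.resize(im[180:250,265:365,::-1],None,fx=7,fy=7,interpolation=cv2.INTER_NEAREST))
E
python3 f.py w8 6
```

```text
t 12.28 gp [ 0.5128 -0.2132  0.1662] x [ 0. -0. -1.] z [-0.988 -0.154 -0.   ] zang -2.9871 F [-0.43 -0.37 -0.97] M [-0.002  0.051  0.04 ] w 0.0161 q [-0.041  0.23  -0.364  0.    -0.977  0.196]
[ 0.23598993  0.23794252 -0.38558971] [0.47954305 0.48439938 0.32407233]
```

View pics/w8c.png

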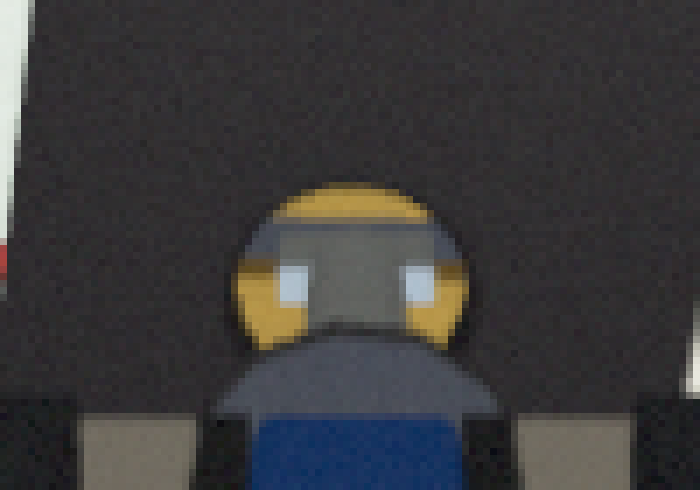

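Emit:
{"op": "play_rows", "data": {
  "steps": [
    {"gripper": 0,"tx": 0.05,"ty": 0,"tz": 0,"ax": 0,"ay": 0,"az": 0},
    {"gripper": 0,"tx": 0.05,"ty": 0,"tz": 0,"ax": 0,"ay": 0,"az": 0},
    {"gripper": 0,"tx": 0,"ty": 0,"tz": 0,"ax": 0,"ay": 0,"az": 0},
    {"gripper": 0,"tx": 0,"ty": 0,"tz": 0,"ax": 0,"ay": 0,"az": 0}
  ]
}}

```text
t: 12.62
eef_pos: [0.5127, -0.2131, 0.3225]
ee_rot: [-0.191, 1.571, 3.105]
force: [0.2, 0.1, -0.1]
width: 0.0158
```

```bash
python3 f.py w9 8
```

```text
t 13.02 gp [ 0.5128 -0.2132  0.1637] x [ 0. -0. -1.] z [-0.988 -0.154 -0.   ] zang -2.987 F [-0.36  0.09 -0.77] M [ 0.018  0.135 -0.013] w 0.0159 q [-0.041  0.232 -0.368  0.    -0.971  0.196]
[ 0.09254046  0.19611673 -0.82924673] [0.41494034 0.37969013 0.48532231]
```

View pics/w9c.png

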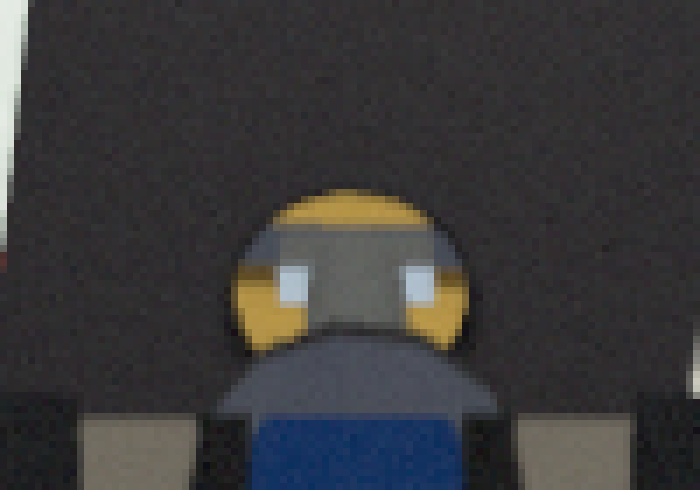

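```bash
cat > m4.py <<'E'
from m2 import *
for gz,hr,se,wr,cl in ((.1662,180+184/7,180+221/7,180+272/7,(232,469)),(.1637,180+190/7,180+230/7,180+280/7,(232,469))):
    X=lambda z: .159+gz-z
    print('gz',gz,'tip y',(tl(213.1,316,.2499)-[0,.002,0])[1],'hole y',(tl(hr,315.5,X(.092))-[0,.012,0])[1], [tl(217,265+v/7,X(.084))[2] for v in cl])
    for z in (.068,.071,.074,.077): print(z,'slot mid from top edge',tl(se,315.5,X(z))[1]-.0035,'from bottom edge',tl(wr,315.5,X(z))[1]+.0035)
E
python3 m4.py | tail -10
python3 - <<'E'
import cv2
for f in ('w8','w9'):
  im=cv2.imread('pics/%s.png'%f); print(f)
  for r in range(204,226): print(r,im[r,301],im[r,315],im[r,330])
E
```

```text
gz 0.1662 tip y -0.0010455341104656912 hole y -0.0009752671968421174 [np.float64(-0.012108866761187801), np.float64(0.0124923006535252)]
0.068 slot mid from top edge -0.0035478398413693016 from bottom edge -0.0024853448935792835
0.071 slot mid from top edge -0.002642504084591099 from bottom edge -0.0015050289829292604
0.074 slot mid from top edge -0.00173716832781291 from bottom edge -0.0005247130722792234
0.077 slot mid from top edge -0.0008318325710347072 from bottom edge 0.0004556028383708136
gz 0.1637 tip y -0.0010455341104656912 hole y -0.0008770695285029682 [np.float64(-0.01197033420153205), np.float64(0.012353246700380422)]
0.068 slot mid from top edge -0.003824695196508046 from bottom edge -0.002596856241783771
0.071 slot mid from top edge -0.002906197416766548 from bottom edge -0.00160469106922172
0.074 slot mid from top edge -0.001987699637025064 from bottom edge -0.0006125258966596411
0.077 slot mid from top edge -0.0010692018572835663 from bottom edge 0.00037963927590241005
w8
204 [49 47 47] [44 42 42] [47 43 48]
205 [47 47 49] [47 44 46] [51 47 50]
206 [52 47 52] [43 70 
[... 978 characters left out ...]
0 48 48]
209 [47 49 49] [ 69 145 177] [44 44 47]
210 [47 45 46] [ 70 147 179] [52 49 52]
211 [44 43 42] [ 74 138 165] [44 44 46]
212 [39 37 41] [ 90 112 126] [47 45 48]
213 [51 49 50] [94 95 93] [45 45 47]
214 [70 60 59] [94 97 97] [40 37 41]
215 [85 75 72] [94 98 95] [35 34 37]
216 [89 77 73] [96 99 98] [51 46 44]
217 [77 79 81] [ 97 101  97] [73 65 62]
218 [48 75 90] [ 99 101  99] [66 75 86]
219 [38 77 97] [ 98 100  99] [36 73 92]
220 [ 55 112 137] [96 99 99] [ 46  89 109]
221 [ 67 139 169] [97 99 95] [ 60 124 152]
222 [ 72 146 179] [ 98 100  98] [ 73 145 174]
223 [ 71 145 178] [ 99 100  99] [ 70 142 173]
224 [ 77 149 183] [94 99 96] [ 64 136 167]
225 [ 71 148 181] [91 91 88] [ 67 138 170]
```

Emit:
{"op": "play_rows", "data": {
  "steps": [
    {"gripper": 0,"tx": 0.04,"ty": 0,"tz": 0,"ax": 0,"ay": 0,"az": 0},
    {"gripper": 0,"tx": 0.04,"ty": 0,"tz": 0,"ax": 0,"ay": 0,"az": 0},
    {"gripper": 0,"tx": 0.04,"ty": 0,"tz": 0,"ax": 0,"ay": 0,"az": 0},
    {"gripper": 0,"tx": 0,"ty": 0,"tz": 0,"ax": 0,"ay": 0,"az": 0},
    {"gripper": 0,"tx": 0,"ty": 0,"tz": 0,"ax": 0,"ay": 0,"az": 0}
  ]
}}

```text
t: 13.43
eef_pos: [0.5127, -0.2131, 0.3195]
ee_rot: [-0.259, 1.571, 3.037]
force: [-0.1, -0.3, -0.6]
width: 0.0155
```

```bash
python3 f.py w10 8
```

```text
t 13.83 gp [ 0.5127 -0.2132  0.1607] x [ 0. -0. -1.] z [-0.988 -0.154 -0.   ] zang -2.987 F [ 0.14  0.04 -0.69] M [0.07  0.093 0.05 ] w 0.0159 q [-0.041  0.235 -0.371  0.    -0.964  0.196]
[ 0.04803636  0.16027088 -0.44276869] [0.61099047 0.33466162 0.58154134]
```

View pics/w10c.png

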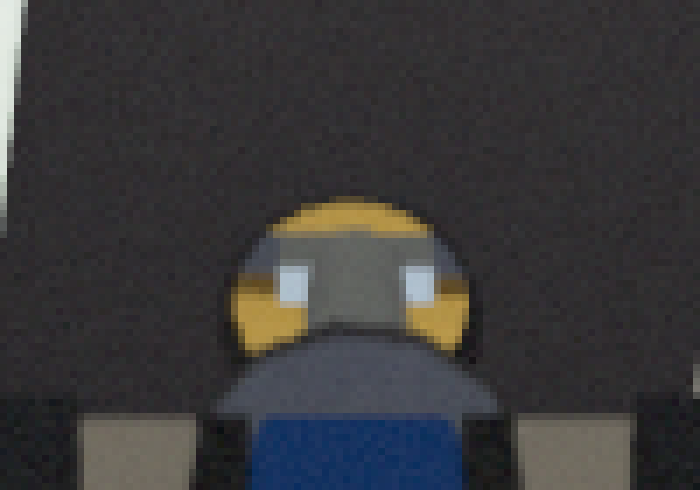

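Emit:
{"op": "play_rows", "data": {
  "steps": [
    {"gripper": 0,"tx": 0.04,"ty": 0,"tz": 0,"ax": 0,"ay": 0,"az": 0},
    {"gripper": 0,"tx": 0.04,"ty": 0,"tz": 0,"ax": 0,"ay": 0,"az": 0},
    {"gripper": 0,"tx": 0,"ty": 0,"tz": 0,"ax": 0.2,"ay": 0,"az": 0},
    {"gripper": 0,"tx": 0,"ty": 0,"tz": 0,"ax": 0.3,"ay": 0,"az": 0},
    {"gripper": 0,"tx": 0,"ty": 0,"tz": 0,"ax": 0.3,"ay": 0,"az": 0},
    {"gripper": 0,"tx": 0,"ty": 0,"tz": 0,"ax": 0.3,"ay": 0,"az": 0},
    {"gripper": 0,"tx": 0,"ty": 0,"tz": 0,"ax": 0.3,"ay": 0,"az": 0},
    {"gripper": 0,"tx": 0,"ty": 0,"tz": 0,"ax": 0.3,"ay": 0,"az": 0},
    {"gripper": 0,"tx": 0,"ty": 0,"tz": 0,"ax": 0.3,"ay": 0,"az": 0},
    {"gripper": 0,"tx": 0,"ty": 0,"tz": 0,"ax": 0.3,"ay": 0,"az": 0},
    {"gripper": 0,"tx": 0,"ty": 0,"tz": 0,"ax": 0.3,"ay": 0,"az": 0},
    {"gripper": 0,"tx": 0,"ty": 0,"tz": 0,"ax": 0.3,"ay": 0,"az": 0},
    {"gripper": 0,"tx": 0,"ty": 0,"tz": 0,"ax": 0.3,"ay": 0,"az": 0},
    {"gripper": 0,"tx": 0,"ty": 0,"tz": 0,"ax": 0.3,"ay": 0,"az": 0},
    {"gripper": 0,"tx": 0,"ty": 0,"tz": 0,"ax": 0.3,"ay": 0,"az": 0},
    {"gripper": 0,"tx": 0,"ty": 0,"tz": 0,"ax": 0.3,"ay": 0,"az": 0},
    {"gripper": 0,"tx": 0,"ty": 0,"tz": 0,"ax": 0.2,"ay": 0,"az": 0},
    {"gripper": 0,"tx": 0,"ty": 0,"tz": 0,"ax": 0,"ay": 0,"az": 0}
  ]
}}

```text
t: 15.33
eef_pos: [0.5128, -0.2131, 0.3176]
ee_rot: [-1.193, 1.571, 1.652]
force: [-0.0, 1.2, -0.3]
width: 0.0159
```

```bash
python3 f.py w11 4
python3 - <<'E'
from h import *
save('top','t11.png'); save('side','s11.png')
E
```

```text
t 15.53 gp [ 0.5127 -0.2131  0.1586] x [-0.  0. -1.] z [-0.957  0.291  0.   ] zang 2.8463 F [-0.16  0.79 -0.98] M [ 0.361 -0.041  0.007] w 0.0155 q [-0.041  0.237 -0.374 -0.    -0.96  -0.254]
[ 0.30666327  1.00815158 -0.66402688] [0.44183813 0.46887223 0.46465717]
```

View pics/w11.png

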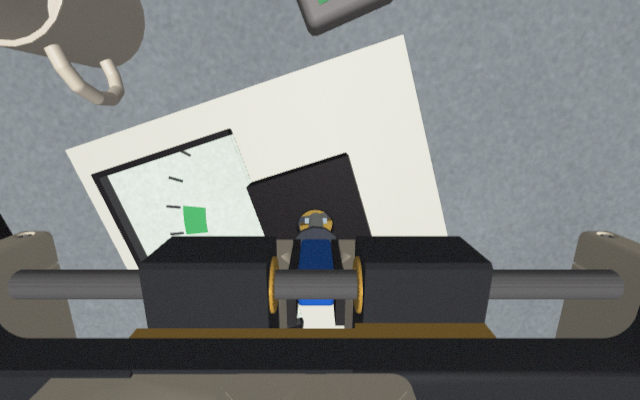

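View pics/w11c.png

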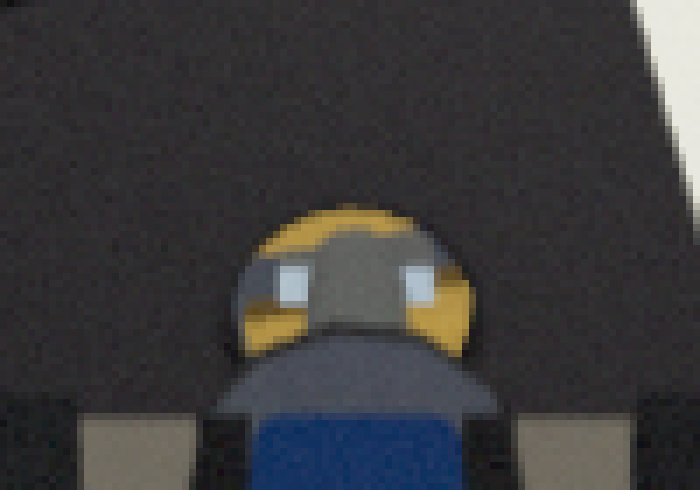

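Run:
```python
import cv2
a=cv2.imread('pics/t11.png');cv2.imwrite('pics/t11c.png',cv2.resize(a[155:245,350:440],None,fx=6,fy=6))
a=cv2.imread('pics/s11.png');cv2.imwrite('pics/s11c.png',cv2.resize(a[130:210,290:400],None,fx=6,fy=6))
```

```text
(no output)
```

View pics/t11c.png

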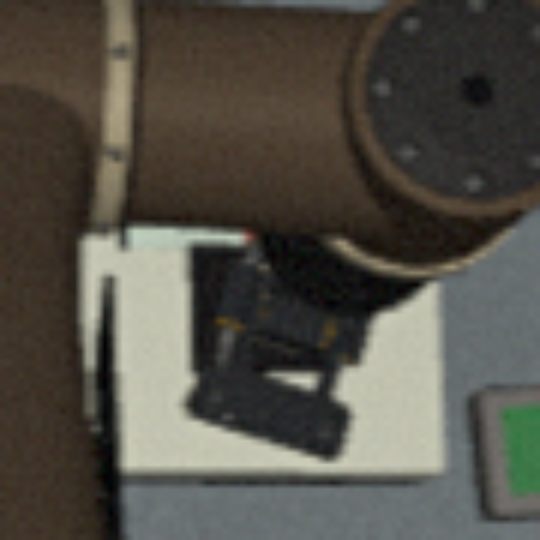

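View pics/s11c.png

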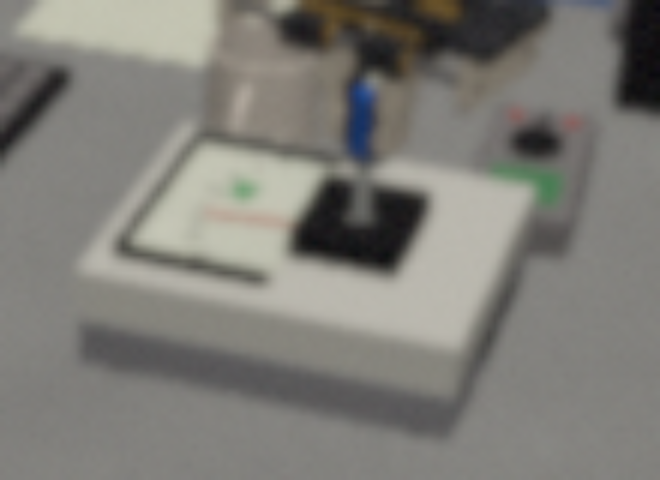

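```bash
cat > ptr.py <<'E'
from h import *
def meas(im):
    s=im[130:210,290:400].astype(int)
    r=(s[:,:,0]-(s[:,:,1]+s[:,:,2])/2); r[:,60:]=0   # red
    g=(s[:,:,1]-(s[:,:,0]+s[:,:,2])/2); g[:,60:]=0
    out=[]
    for w in (r,g):
        m=w>18; y,x=np.nonzero(m)
        out.append(np.array([atz('side',[a+130,b+290],.08)[:2] for a,b in zip(y,x)]))
    return out
def rep(im):
    r,g=meas(im); c=r.mean(0); u=np.linalg.svd(r-c)[2][0]; u=u*np.sign(u[0])
    h=np.array([0.5173,-.222])
    print('n',len(r),len(g),'pointer line ang',round(-np.arctan2(u[1],u[0]),3),'red centroid',c.round(4),'xrange',r[:,0].min(),r[:,0].max(),'green cen',g.mean(0).round(4) if len(g) else None)
    H=hole_side(im) if 0 else None
    return r,g
if __name__=='__main__':
    import sys
    im=cv2.imread('pics/%s'%sys.argv[1])[:,:,::-1] if len(sys.argv)>1 else save('side','sx.png')
    rep(im)
E
python3 ptr.py s4.png; python3 ptr.py side0.png; python3 ptr.py s11.png
```

```text
n 708 0 pointer line ang 1.368 red centroid [ 0.6336 -0.3312] xrange 0.495059255900935 0.8288799422111381 green cen None
n 24 14 pointer line ang -0.102 red centroid [ 0.579  -0.1928] xrange 0.5526292535173949 0.6059910981142573 green cen [ 0.5941 -0.2262]
n 61 13 pointer line ang 1.448 red centroid [ 0.6011 -0.3657] xrange 0.5526292535173949 0.6418074927763291 green cen [ 0.5937 -0.225 ]
```

```bash
cat > ptr.py <<'E'
from h import *
def rep(im):
    s=im.astype(int); out=[]
    for k in (0,1):
        o=[i for i in range(3) if i!=k]; w=s[:,:,k]-s[:,:,o].mean(2)
        y,x=np.nonzero(w>15)
        P=np.array([np.r_[atz('side',[a,b],.08)[:2],w[a,b]] for a,b in zip(y,x) if 140<a<190 and 300<b<352])
        P=P[(P[:,0]>.552)&(P[:,0]<.63)&(P[:,1]>-.26)&(P[:,1]<-.155)]; out.append(P)
    r,g=out; gc=np.average(g[:,:2],axis=0,weights=g[:,2]); pv=gc-.0853*np.array([np.cos(.3),-np.sin(.3)])
    pv=np.array([.5125,-.2006])
    a=np.average(-np.arctan2(r[:,1]-pv[1],r[:,0]-pv[0]),weights=r[:,2])
    print('n',len(r),len(g),'pointer',round(a,3),'green',-np.arctan2(*(gc-pv)[::-1]).round(3))
if __name__=='__main__':
    import sys
    rep(cv2.imread('pics/%s'%sys.argv[1])[:,:,::-1] if len(sys.argv)>1 else save('side','sx.png'))
E
python3 ptr.py s4.png; python3 ptr.py side0.png; python3 ptr.py s11.png
```

```text
n 33 17 pointer -0.1 green 0.285
n 33 17 pointer -0.099 green 0.284Traceback (most recent call last):
  File "ptr.py", line 15, in <module>
    rep(cv2.imread('pics/%s'%sys.argv[1])[:,:,::-1] if len(sys.argv)>1 else save('side','sx.png'))
    ~~~^^^^^^^^^^^^^^^^^^^^^^^^^^^^^^^^^^^^^^^^^^^^^^^^^^^^^^^^^^^^^^^^^^^^^^^^^^^^^^^^^^^^^^^^^^^
  File "ptr.py", line 8, in rep
    P=P[(P[:,0]>.552)&(P[:,0]<.63)&(P[:,1]>-.26)&(P[:,1]<-.155)]; out.append(P)
         ~^^^^^
IndexError: too many indices for array: array is 1-dimensional, but 2 were indexed
```

```bash
sed -i 's/w>15/w>TH/; s/^def rep/TH=9\ndef rep/' ptr.py; for f in s4 side0 s11; do python3 ptr.py $f.png; done 2>&1 | grep -v '^ '; python3 -c "
import cv2
a=cv2.imread('pics/s11.png')
for r in range(162,172): print(r,[tuple(a[r,c][::-1].tolist()) for c in (324,328,332,336)])"
```

```text
Traceback (most recent call last):
IndexError: too many indices for array: array is 1-dimensional, but 2 were indexed
n 58 38 pointer -0.109 green 0.321
n 57 40 pointer -0.109 green 0.298
162 [(190, 190, 175), (167, 180, 157), (165, 180, 155), (195, 196, 180)]
163 [(189, 189, 173), (184, 188, 169), (184, 190, 170), (196, 195, 180)]
164 [(187, 179, 165), (190, 186, 170), (192, 192, 176), (196, 195, 179)]
165 [(184, 172, 158), (188, 173, 159), (190, 179, 164), (193, 187, 172)]
166 [(184, 177, 162), (183, 168, 152), (184, 165, 151), (185, 171, 156)]
167 [(187, 186, 170), (189, 185, 169), (187, 177, 161), (183, 167, 153)]
168 [(190, 191, 174), (193, 193, 177), (191, 189, 174), (185, 180, 165)]
169 [(191, 192, 177), (193, 194, 179), (193, 193, 178), (186, 186, 171)]
170 [(190, 191, 176), (193, 196, 179), (192, 193, 177), (183, 184, 169)]
171 [(185, 185, 171), (193, 194, 179), (193, 195, 178), (180, 182, 166)]
```

```bash
sed -i 's/o=\[i for i in range(3) if i!=k\]; w=.*/w=s[:,:,k]-s[:,:,1-k]/' ptr.py; for f in s4 side0 s11; do echo $f; python3 ptr.py $f.png 2>&1 | tail -1; done
```

```text
s4
ValueError: time passes only in moves, steps and waits
side0
n 26 17 pointer -0.114 green 0.288
s11
n 30 17 pointer -0.108 green 0.287
```

Emit:
{"op": "play_rows", "data": {
  "steps": [
    {"gripper": 0,"tx": 0,"ty": 0,"tz": 0,"ax": 0.2,"ay": 0,"az": 0},
    {"gripper": 0,"tx": 0,"ty": 0,"tz": 0,"ax": 0.3,"ay": 0,"az": 0},
    {"gripper": 0,"tx": 0,"ty": 0,"tz": 0,"ax": 0.3,"ay": 0,"az": 0},
    {"gripper": 0,"tx": 0,"ty": 0,"tz": 0,"ax": 0.3,"ay": 0,"az": 0},
    {"gripper": 0,"tx": 0,"ty": 0,"tz": 0,"ax": 0.3,"ay": 0,"az": 0},
    {"gripper": 0,"tx": 0,"ty": 0,"tz": 0,"ax": 0.3,"ay": 0,"az": 0},
    {"gripper": 0,"tx": 0,"ty": 0,"tz": 0,"ax": 0.3,"ay": 0,"az": 0},
    {"gripper": 0,"tx": 0,"ty": 0,"tz": 0,"ax": 0.3,"ay": 0,"az": 0},
    {"gripper": 0,"tx": 0,"ty": 0,"tz": 0,"ax": 0.3,"ay": 0,"az": 0},
    {"gripper": 0,"tx": 0,"ty": 0,"tz": 0,"ax": 0.3,"ay": 0,"az": 0},
    {"gripper": 0,"tx": 0,"ty": 0,"tz": 0,"ax": 0.3,"ay": 0,"az": 0},
    {"gripper": 0,"tx": 0,"ty": 0,"tz": 0,"ax": 0.3,"ay": 0,"az": 0},
    {"gripper": 0,"tx": 0,"ty": 0,"tz": 0,"ax": 0,"ay": 0,"az": 0}
  ]
}}

```text
t: 16.72
eef_pos: [0.5128, -0.2131, 0.3177]
ee_rot: [-1.832, 1.57, 0.645]
force: [0.4, 2.0, -0.9]
width: 0.016
```

```bash
python3 - <<'E'
import re
s=open('h.py').read()
s=s.replace("    c=optics.calibration(n); T=c['T'] if","    c=_C.setdefault(n,None) or optics.calibration(n); _C[n]=c; T=c['T'] if").replace("def cam(n):","_C={}\ndef cam(n):")
open('h.py','w').write(s)
E
python3 f.py w12 3; python3 ptr.py;  cp pics/sx.png pics/s12.png
python3 - <<'E'
import cv2
a=cv2.imread('pics/s12.png');cv2.imwrite('pics/s12c.png',cv2.resize(a[130:210,290:400],None,fx=6,fy=6))
E
```

```text
t 16.87 gp [ 0.5128 -0.2131  0.1586] x [ 0.  0. -1.] z [-0.789  0.614 -0.   ] zang 2.48 F [ 0.73  1.81 -1.37] M [ 0.803 -0.169  0.035] w 0.0158 q [-0.041  0.237 -0.374 -0.    -0.96  -0.62 ]
[ 0.37605482  1.821719   -1.3282697 ] [0.05535627 0.17395075 0.64300295]
n 21 10 pointer 0.161 green 0.334
```

View pics/s12c.png

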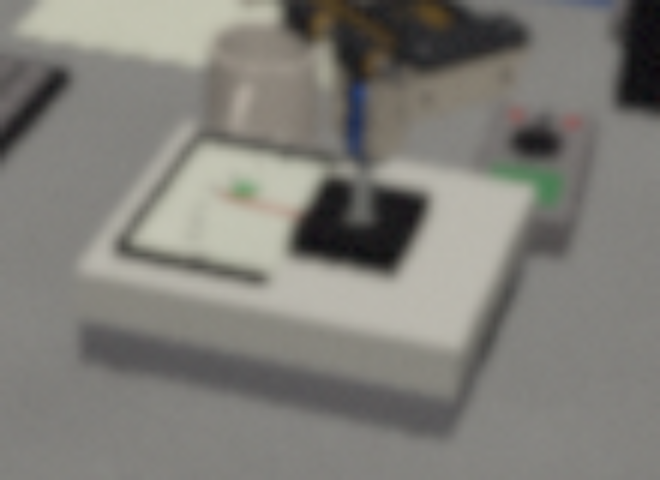

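View pics/w12.png

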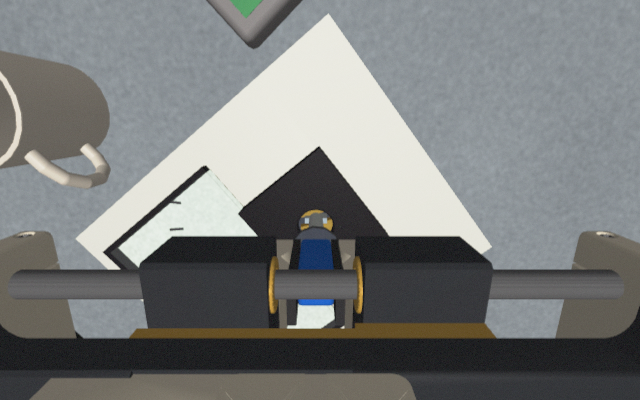

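Emit:
{"op": "play_rows", "data": {
  "steps": [
    {"gripper": 0,"tx": 0,"ty": 0,"tz": 0,"ax": 0.3,"ay": 0,"az": 0},
    {"gripper": 0,"tx": 0,"ty": 0,"tz": 0,"ax": 0.3,"ay": 0,"az": 0},
    {"gripper": 0,"tx": 0,"ty": 0,"tz": 0,"ax": 0.3,"ay": 0,"az": 0},
    {"gripper": 0,"tx": 0,"ty": 0,"tz": 0,"ax": 0.3,"ay": 0,"az": 0},
    {"gripper": 0,"tx": 0,"ty": 0,"tz": 0,"ax": 0,"ay": 0,"az": 0},
    {"gripper": 0,"tx": 0,"ty": 0,"tz": 0,"ax": 0,"ay": 0,"az": 0}
  ]
}}

```text
t: 17.42
eef_pos: [0.5128, -0.2131, 0.3177]
ee_rot: [-1.746, 1.571, 0.609]
force: [0.9, 1.2, -1.9]
width: 0.0162
```

```bash
python3 ptr.py;  cp pics/sx.png pics/s13.png
python3 - <<'E'
from h import *
st()
a=cv2.imread('pics/s13.png');cv2.imwrite('pics/s13c.png',cv2.resize(a[140:190,300:360],None,fx=11,fy=11))
E
```

```text
n 15 1 pointer 0.296 green 0.401
t 17.47 gp [ 0.5128 -0.2131  0.1587] x [ 0.  0. -1.] z [-0.706  0.708 -0.   ] zang 2.355 F [ 1.15  2.01 -1.28] M [ 0.844 -0.286  0.101] w 0.016 q [-0.041  0.237 -0.374 -0.    -0.96  -0.745]
```

View pics/s13c.png

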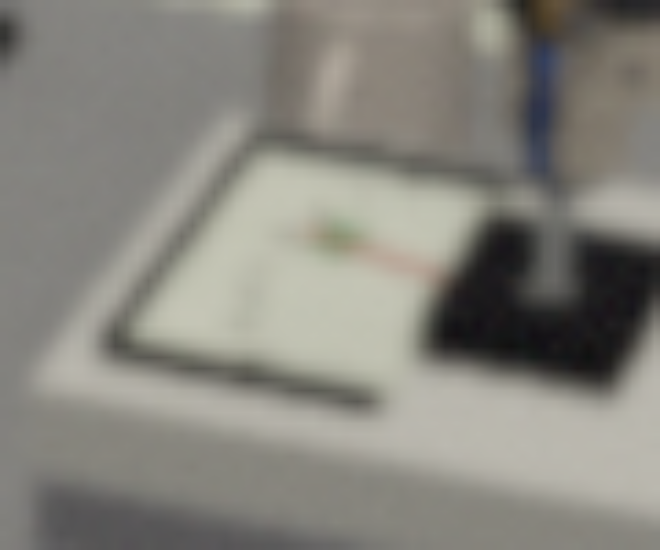

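Emit:
{"op": "play_rows", "data": {
  "steps": [
    {"gripper": 0,"tx": 0,"ty": 0,"tz": 0,"ax": -0.3,"ay": 0,"az": 0},
    {"gripper": 0,"tx": 0,"ty": 0,"tz": 0,"ax": -0.4,"ay": 0,"az": 0},
    {"gripper": 0,"tx": 0,"ty": 0,"tz": 0,"ax": -0.4,"ay": 0,"az": 0},
    {"gripper": 0,"tx": 0,"ty": 0,"tz": 0,"ax": -0.4,"ay": 0,"az": 0},
    {"gripper": 0,"tx": -0.1,"ty": 0,"tz": 0,"ax": 0,"ay": 0,"az": 0},
    {"gripper": 0,"tx": -0.1,"ty": 0,"tz": 0,"ax": 0,"ay": 0,"az": 0},
    {"gripper": 0,"tx": -0.2,"ty": 0,"tz": 0,"ax": 0,"ay": 0,"az": 0},
    {"gripper": 0,"tx": -0.3,"ty": 0,"tz": 0,"ax": 0,"ay": 0,"az": 0},
    {"gripper": 0,"tx": -0.4,"ty": 0,"tz": 0,"ax": 0,"ay": 0,"az": 0},
    {"gripper": 0,"tx": -0.4,"ty": 0,"tz": 0,"ax": 0,"ay": 0,"az": 0},
    {"gripper": 0,"tx": -0.4,"ty": 0,"tz": 0,"ax": 0,"ay": 0,"az": 0},
    {"gripper": 0,"tx": 0,"ty": 0,"tz": 0,"ax": 0,"ay": 0,"az": 0}
  ]
}}

```text
t: 18.47
eef_pos: [0.5134, -0.2133, 0.3682]
ee_rot: [-2.734, 1.566, -0.223]
force: [0.5, -0.1, -0.2]
width: 0.0156
```

```bash
python3 ptr.py;  cp pics/sx.png pics/s14.png; python3 f.py w14 1
python3 - <<'E'
from h import *
st()
delta([.512,-.2131,.206],np.pi)
a=cv2.imread('pics/s14.png');cv2.imwrite('pics/s14c.png',cv2.resize(a[140:190,300:360],None,fx=11,fy=11))
E
```

```text
n 17 1 pointer 0.306 green 0.401
t 18.57 gp [ 0.513  -0.2131  0.2069] x [ 0.002  0.    -1.   ] z [-0.807  0.59  -0.001] zang 2.5106 F [-0.37  0.64 -0.71] M [ 0.059  0.11  -0.022] w 0.016 q [-0.041  0.192 -0.311 -0.    -1.066 -0.59 ]
[-1.08666066 -0.39184759 -0.45506565] [0. 0. 0.]
t 18.57 gp [ 0.513  -0.2131  0.2069] x [ 0.002  0.    -1.   ] z [-0.807  0.59  -0.001] zang 2.5106 F [-0.37  0.64 -0.71] M [ 0.059  0.11  -0.022] w 0.016 q [-0.041  0.192 -0.311 -0.    -1.066 -0.59 ]
rot units [-6.026e+00 -1.400e-02  5.000e-03] shift units [ 0.036 -0.001  0.031]
```

View pics/s14c.png

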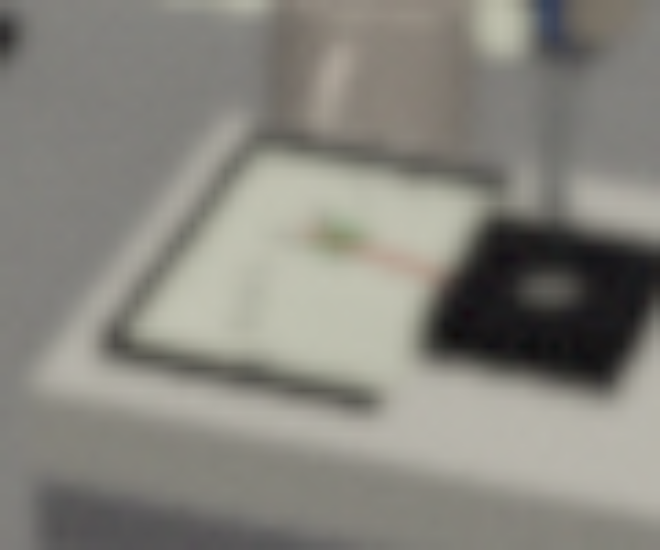

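View pics/w14.png

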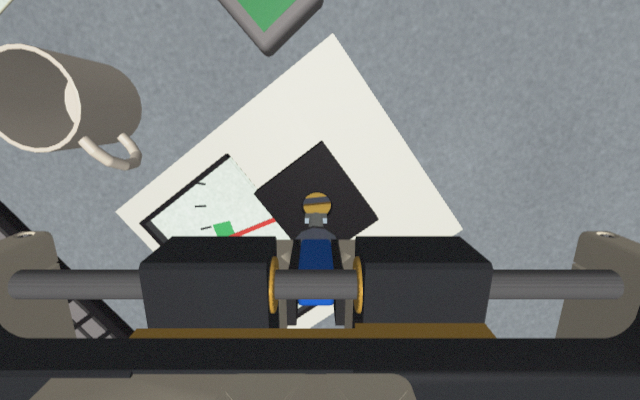

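Emit:
{"op": "play_rows", "data": {
  "steps": [
    {"gripper": 0,"tx": 0,"ty": 0,"tz": 0,"ax": -0.6,"ay": 0,"az": 0},
    {"gripper": 0,"tx": 0,"ty": 0,"tz": 0,"ax": -0.9,"ay": 0,"az": 0},
    {"gripper": 0,"tx": 0,"ty": 0,"tz": 0,"ax": -0.9,"ay": 0,"az": 0},
    {"gripper": 0,"tx": 0,"ty": 0,"tz": 0,"ax": -0.9,"ay": 0,"az": 0},
    {"gripper": 0,"tx": 0,"ty": 0,"tz": 0,"ax": -0.9,"ay": 0,"az": 0},
    {"gripper": 0,"tx": 0,"ty": 0,"tz": 0,"ax": -0.9,"ay": 0,"az": 0},
    {"gripper": 0,"tx": 0,"ty": 0,"tz": 0,"ax": -0.6,"ay": 0,"az": 0},
    {"gripper": 0,"tx": 0,"ty": 0,"tz": 0,"ax": -0.33,"ay": 0,"az": 0},
    {"gripper": 0,"tx": 0,"ty": 0,"tz": 0,"ax": 0,"ay": 0,"az": 0},
    {"gripper": 0,"tx": 0,"ty": 0,"tz": 0,"ax": 0,"ay": 0,"az": 0}
  ]
}}

```text
t: 19.4
eef_pos: [0.5126, -0.2131, 0.3646]
ee_rot: [-0.179, 1.57, 2.962]
force: [-0.3, 0.8, -0.9]
width: 0.0161
```

```bash
python3 f.py w15 1
python3 - <<'E'
from h import *
a=cv2.imread('pics/w15.png');cv2.imwrite('pics/w15c.png',cv2.resize(a[90:250,150:340],None,fx=3.6,fy=3.6))
s=a[:,:,::-1].astype(int)
m=(s[:,:,0]-s[:,:,1]>60)&(s[:,:,0]-s[:,:,2]>60); g=(s[:,:,1]-s[:,:,0]>50)&(s[:,:,1]-s[:,:,2]>30)
hole=atz('wrist',[209,315],.088)
for n,k in (('red',m),('green',g)):
    y,x=np.nonzero(k); sel=(x<300)&(y<237)&(x>120); y,x=y[sel],x[sel]
    P=np.array([atz('wrist',[i,j],.078)[:2] for i,j in zip(y,x)]); c=P.mean(0); u=np.linalg.svd(P-c)[2][0]
    an=-np.arctan2(P[:,1]+.2131,P[:,0]-.512)
    print(n,len(P),c,'axis ang',-np.arctan(u[1]/u[0]),'ang about hole',an.mean(),np.percentile(an,[2,98]))
E
```

```text
t 19.45 gp [ 0.5125 -0.2131  0.2057] x [-0.001  0.    -1.   ] z [-1.     0.001  0.001] zang 3.1407 F [-0.21  0.95 -0.9 ] M [0.038 0.023 0.05 ] w 0.0156 q [-0.041  0.193 -0.312 -0.    -1.066  0.04 ]
[-0.30761193  0.75876864 -0.93355202] [0. 0. 0.]
red 301 [ 0.57887563 -0.22746838] axis ang 0.23047019063675195 ang about hole 0.21028032427354995 [0.16921169 0.238445  ]
green 329 [ 0.59595253 -0.23945434] axis ang -1.2473725046052733 ang about hole 0.3042534318524614 [0.16968482 0.39059912]
```

View pics/w15c.png

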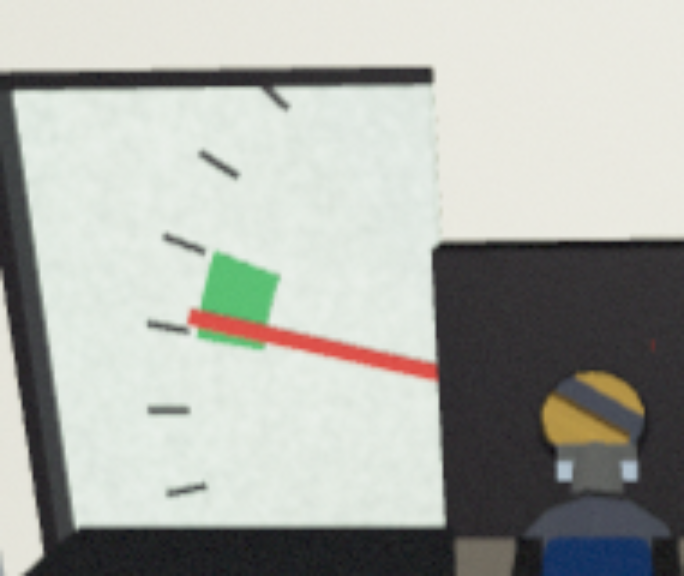

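Emit:
{"op": "play_rows", "data": {
  "steps": [
    {"gripper": 0,"tx": 0,"ty": 0,"tz": 0,"ax": 0.4,"ay": 0,"az": 0},
    {"gripper": 0,"tx": 0,"ty": 0,"tz": 0,"ax": 0.8,"ay": 0,"az": 0},
    {"gripper": 0,"tx": 0,"ty": 0,"tz": 0,"ax": 0.9,"ay": 0,"az": 0},
    {"gripper": 0,"tx": 0,"ty": 0,"tz": 0,"ax": 0.9,"ay": 0,"az": 0},
    {"gripper": 0,"tx": 0,"ty": 0,"tz": 0,"ax": 0.9,"ay": 0,"az": 0},
    {"gripper": 0,"tx": 0,"ty": 0,"tz": 0,"ax": 0.7,"ay": 0,"az": 0},
    {"gripper": 0,"tx": 0,"ty": 0,"tz": 0,"ax": 0.4,"ay": 0,"az": 0},
    {"gripper": 0,"tx": 0,"ty": 0,"tz": 0,"ax": 0,"ay": 0,"az": 0},
    {"gripper": 0,"tx": 0,"ty": 0,"tz": 0,"ax": 0,"ay": 0,"az": 0}
  ]
}}

```text
t: 20.2
eef_pos: [0.5127, -0.2131, 0.365]
ee_rot: [0.281, 1.571, 2.901]
force: [0.1, -0.3, -0.3]
width: 0.0157
```

```bash
python3 f.py w16 1
```

```text
t 20.25 gp [ 0.5127 -0.2131  0.2061] x [-0.  0. -1.] z [-0.867  0.498  0.   ] zang 2.6197 F [-0.85  0.67 -0.48] M [ 0.013  0.015 -0.001] w 0.0159 q [-0.041  0.193 -0.312 -0.    -1.066 -0.481]
[ 0.073206  -0.2984899 -0.3106409] [0. 0. 0.]
```

View pics/w16c.png

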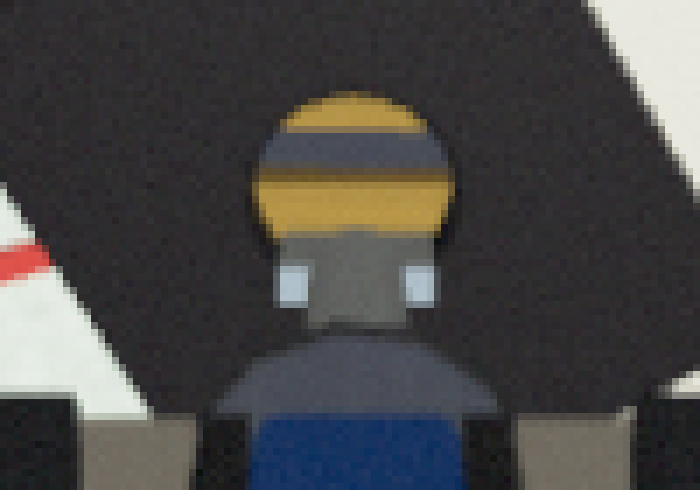

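Emit:
{"op": "play_rows", "data": {
  "steps": [
    {"gripper": 0,"tx": 0.2,"ty": 0,"tz": 0,"ax": 0,"ay": 0,"az": 0},
    {"gripper": 0,"tx": 0.3,"ty": 0,"tz": 0,"ax": 0,"ay": 0,"az": 0},
    {"gripper": 0,"tx": 0.3,"ty": 0,"tz": 0,"ax": 0,"ay": 0,"az": 0},
    {"gripper": 0,"tx": 0.3,"ty": 0,"tz": 0,"ax": 0,"ay": 0,"az": 0},
    {"gripper": 0,"tx": 0.2,"ty": 0,"tz": 0,"ax": 0,"ay": 0,"az": 0},
    {"gripper": 0,"tx": 0.1,"ty": 0,"tz": 0,"ax": 0,"ay": 0,"az": 0},
    {"gripper": 0,"tx": 0.1,"ty": 0,"tz": 0,"ax": 0,"ay": 0,"az": 0},
    {"gripper": 0,"tx": 0.1,"ty": 0,"tz": 0,"ax": 0,"ay": 0,"az": 0},
    {"gripper": 0,"tx": 0.08,"ty": 0,"tz": 0,"ax": 0,"ay": 0,"az": 0},
    {"gripper": 0,"tx": 0,"ty": 0,"tz": 0,"ax": 0,"ay": 0,"az": 0},
    {"gripper": 0,"tx": 0,"ty": 0,"tz": 0,"ax": 0,"ay": 0,"az": 0}
  ]
}}

```text
t: 21.17
eef_pos: [0.5128, -0.2131, 0.3232]
ee_rot: [-2.881, 1.571, -0.263]
force: [0.4, -0.5, -1.7]
width: 0.0156
```

```bash
python3 f.py w17 6
```

```text
t 21.47 gp [ 0.5128 -0.2131  0.1643] x [ 0. -0. -1.] z [-0.866  0.5   -0.   ] zang 2.6186 F [-1.24 -0.22 -1.03] M [ 0.023  0.087 -0.002] w 0.016 q [-0.041  0.231 -0.367 -0.    -0.972 -0.482]
[-0.10311282 -0.4229409  -0.93620155] [0.45624313 0.50882156 0.39915624]
```

View pics/w17c.png

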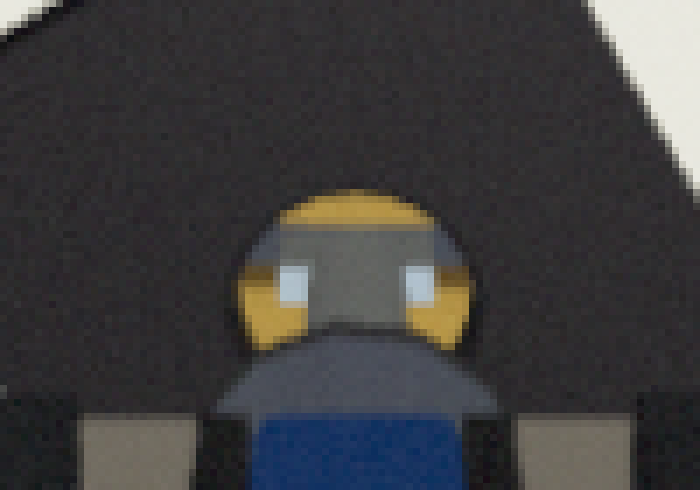

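Emit:
{"op": "play_rows", "data": {
  "steps": [
    {"gripper": 0,"tx": 0.08,"ty": 0,"tz": 0,"ax": 0,"ay": 0,"az": 0},
    {"gripper": 0,"tx": 0.08,"ty": 0,"tz": 0,"ax": 0,"ay": 0,"az": 0},
    {"gripper": 0,"tx": 0.06,"ty": 0,"tz": 0,"ax": 0,"ay": 0,"az": 0},
    {"gripper": 0,"tx": 0,"ty": 0,"tz": 0,"ax": 0.2,"ay": 0,"az": 0},
    {"gripper": 0,"tx": 0,"ty": 0,"tz": 0,"ax": 0.3,"ay": 0,"az": 0},
    {"gripper": 0,"tx": 0,"ty": 0,"tz": 0,"ax": 0.3,"ay": 0,"az": 0},
    {"gripper": 0,"tx": 0,"ty": 0,"tz": 0,"ax": 0.3,"ay": 0,"az": 0},
    {"gripper": 0,"tx": 0,"ty": 0,"tz": 0,"ax": 0.3,"ay": 0,"az": 0},
    {"gripper": 0,"tx": 0,"ty": 0,"tz": 0,"ax": 0.3,"ay": 0,"az": 0},
    {"gripper": 0,"tx": 0,"ty": 0,"tz": 0,"ax": 0.3,"ay": 0,"az": 0},
    {"gripper": 0,"tx": 0,"ty": 0,"tz": 0,"ax": 0.3,"ay": 0,"az": 0},
    {"gripper": 0,"tx": 0,"ty": 0,"tz": 0,"ax": 0.3,"ay": 0,"az": 0},
    {"gripper": 0,"tx": 0,"ty": 0,"tz": 0,"ax": 0.3,"ay": 0,"az": 0},
    {"gripper": 0,"tx": 0,"ty": 0,"tz": 0,"ax": 0.3,"ay": 0,"az": 0},
    {"gripper": 0,"tx": 0,"ty": 0,"tz": 0,"ax": 0,"ay": 0,"az": 0},
    {"gripper": 0,"tx": 0,"ty": 0,"tz": 0,"ax": 0,"ay": 0,"az": 0}
  ]
}}

```text
t: 22.8
eef_pos: [0.513, -0.213, 0.3176]
ee_rot: [-2.064, 1.57, 0.22]
force: [1.2, 1.0, -1.8]
width: 0.0158
```

```bash
python3 ptr.py;  cp pics/sx.png pics/s18.png; python3 f.py w18 2
python3 - <<'E'
from h import *
a=cv2.imread('pics/s18.png');cv2.imwrite('pics/s18c.png',cv2.resize(a[140:190,300:360],None,fx=11,fy=11))
E
```

```text
n 16 7 pointer 0.373 green 0.209
t 22.95 gp [ 0.513  -0.213   0.1587] x [ 0.  0. -1.] z [-0.654  0.756 -0.   ] zang 2.284 F [ 1.58  1.12 -1.24] M [ 0.532 -0.582  0.058] w 0.0157 q [-0.041  0.237 -0.374 -0.    -0.96  -0.816]
[ 1.83344919  1.02785839 -1.59292881] [0.44820211 0.02195552 0.58393848]
```

View pics/s18c.png

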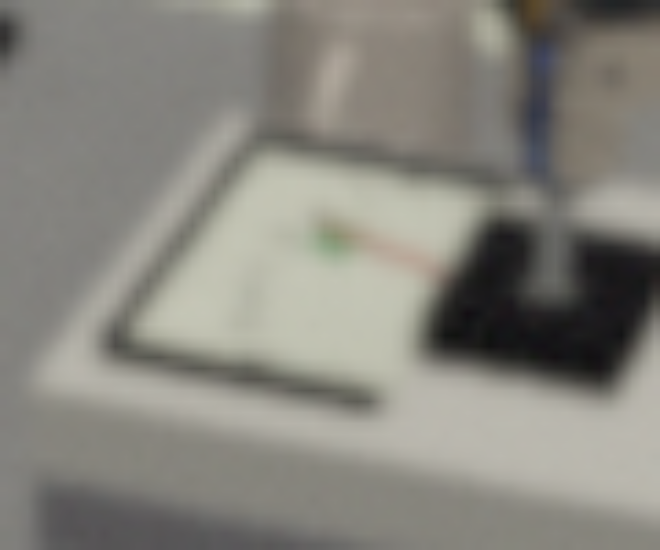

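Emit:
{"op": "play_rows", "data": {
  "steps": [
    {"gripper": 0,"tx": 0,"ty": 0,"tz": 0,"ax": -0.3,"ay": 0,"az": 0},
    {"gripper": 0,"tx": 0,"ty": 0,"tz": 0,"ax": -0.4,"ay": 0,"az": 0},
    {"gripper": 0,"tx": 0,"ty": 0,"tz": 0,"ax": -0.4,"ay": 0,"az": 0},
    {"gripper": 0,"tx": 0,"ty": 0,"tz": 0,"ax": -0.5,"ay": 0,"az": 0},
    {"gripper": 0,"tx": -0.1,"ty": 0,"tz": 0,"ax": 0,"ay": 0,"az": 0},
    {"gripper": 0,"tx": -0.1,"ty": 0,"tz": 0,"ax": 0,"ay": 0,"az": 0},
    {"gripper": 0,"tx": -0.2,"ty": 0,"tz": 0,"ax": 0,"ay": 0,"az": 0},
    {"gripper": 0,"tx": -0.3,"ty": 0,"tz": 0,"ax": 0,"ay": 0,"az": 0},
    {"gripper": 0,"tx": -0.4,"ty": 0,"tz": 0,"ax": 0,"ay": 0,"az": 0},
    {"gripper": 0,"tx": -0.4,"ty": 0,"tz": 0,"ax": 0,"ay": 0,"az": 0},
    {"gripper": 0,"tx": -0.4,"ty": 0,"tz": 0,"ax": 0,"ay": 0,"az": 0},
    {"gripper": 0,"tx": 0,"ty": 0,"tz": 0,"ax": -0.6,"ay": 0,"az": 0},
    {"gripper": 0,"tx": 0,"ty": 0,"tz": 0,"ax": -1,"ay": 0,"az": 0},
    {"gripper": 0,"tx": 0,"ty": 0,"tz": 0,"ax": -1,"ay": 0,"az": 0},
    {"gripper": 0,"tx": 0,"ty": 0,"tz": 0,"ax": -1,"ay": 0,"az": 0},
    {"gripper": 0,"tx": 0,"ty": 0,"tz": 0,"ax": -1,"ay": 0,"az": 0},
    {"gripper": 0,"tx": 0,"ty": 0,"tz": 0,"ax": -1,"ay": 0,"az": 0},
    {"gripper": 0,"tx": 0,"ty": 0,"tz": 0,"ax": -0.95,"ay": 0,"az": 0},
    {"gripper": 0,"tx": 0,"ty": 0,"tz": 0,"ax": 0,"ay": 0,"az": 0},
    {"gripper": 0,"tx": 0,"ty": 0,"tz": 0,"ax": 0,"ay": 0,"az": 0}
  ]
}}

```text
t: 24.62
eef_pos: [0.5128, -0.2132, 0.3659]
ee_rot: [3.033, 1.57, -0.116]
force: [-0.0, 1.2, -0.2]
width: 0.0159
```

```bash
python3 f.py w19 1
python3 - <<'E'
from h import *
a=cv2.imread('pics/w19.png');cv2.imwrite('pics/w19c.png',cv2.resize(a[90:250,150:340],None,fx=3.6,fy=3.6))
delta([.5206,.1703,.206],np.pi)
E
```

```text
t 24.67 gp [ 0.5129 -0.2131  0.2068] x [ 0.001 -0.    -1.   ] z [-1.     0.008 -0.001] zang 3.1334 F [ 0.48 -0.03 -0.65] M [-0.005  0.093  0.059] w 0.0159 q [-0.041  0.192 -0.311  0.    -1.067  0.033]
[-0.00491762  1.23660116 -0.23694991] [0. 0. 0.]
rot units [-0.078 -0.006 -0.   ] shift units [  0.03  -15.338  -0.312]
```

View pics/w19c.png

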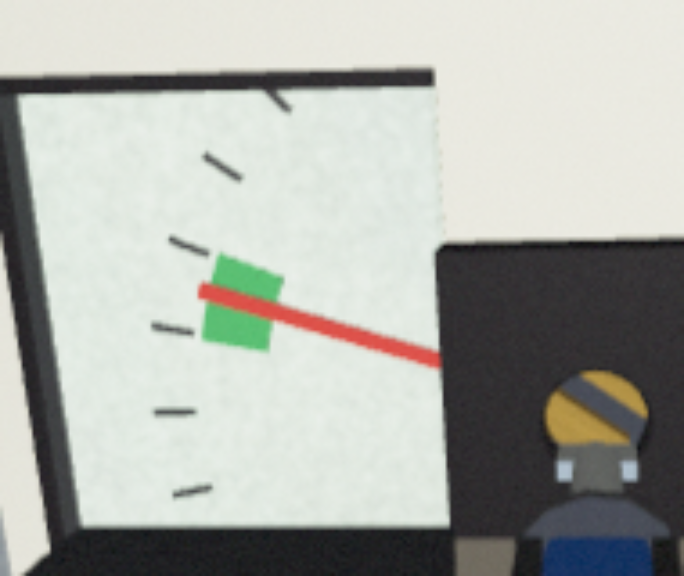

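Emit:
{"op": "play_rows", "data": {
  "steps": [
    {"gripper": 0,"tx": 0,"ty": 0,"tz": 0,"ax": -0.08,"ay": 0,"az": 0},
    {"gripper": 0,"tx": 0,"ty": -0.4,"tz": -0.1,"ax": 0,"ay": 0,"az": 0},
    {"gripper": 0,"tx": 0,"ty": -0.84,"tz": -0.21,"ax": 0,"ay": 0,"az": 0},
    {"gripper": 0,"tx": 0,"ty": -1,"tz": 0,"ax": 0,"ay": 0,"az": 0},
    {"gripper": 0,"tx": 0,"ty": -1,"tz": 0,"ax": 0,"ay": 0,"az": 0},
    {"gripper": 0,"tx": 0,"ty": -1,"tz": 0,"ax": 0,"ay": 0,"az": 0},
    {"gripper": 0,"tx": 0,"ty": -1,"tz": 0,"ax": 0,"ay": 0,"az": 0},
    {"gripper": 0,"tx": 0,"ty": -1,"tz": 0,"ax": 0,"ay": 0,"az": 0},
    {"gripper": 0,"tx": 0,"ty": -1,"tz": 0,"ax": 0,"ay": 0,"az": 0},
    {"gripper": 0,"tx": 0,"ty": -1,"tz": 0,"ax": 0,"ay": 0,"az": 0},
    {"gripper": 0,"tx": 0,"ty": -1,"tz": 0,"ax": 0,"ay": 0,"az": 0},
    {"gripper": 0,"tx": 0,"ty": -1,"tz": 0,"ax": 0,"ay": 0,"az": 0},
    {"gripper": 0,"tx": 0,"ty": -1,"tz": 0,"ax": 0,"ay": 0,"az": 0},
    {"gripper": 0,"tx": 0,"ty": -1,"tz": 0,"ax": 0,"ay": 0,"az": 0},
    {"gripper": 0,"tx": 0,"ty": -1,"tz": 0,"ax": 0,"ay": 0,"az": 0},
    {"gripper": 0,"tx": 0,"ty": -1,"tz": 0,"ax": 0,"ay": 0,"az": 0},
    {"gripper": 0,"tx": 0,"ty": -0.7,"tz": 0,"ax": 0,"ay": 0,"az": 0},
    {"gripper": 0,"tx": 0,"ty": -0.4,"tz": 0,"ax": 0,"ay": 0,"az": 0},
    {"gripper": 0,"tx": 0,"ty": 0,"tz": 0,"ax": 0,"ay": 0,"az": 0},
    {"gripper": 0,"tx": 0,"ty": 0,"tz": 0,"ax": 0,"ay": 0,"az": 0}
  ]
}}

```text
t: 26.33
eef_pos: [0.5188, 0.1707, 0.365]
ee_rot: [0.605, 1.57, -2.533]
force: [-0.3, -0.5, -1.0]
width: 0.0156
```

```bash
python3 f.py w20 2
python3 - <<'E'
from h import *
delta([.5206,.1702,.206],np.pi)
E
```

```text
t 26.43 gp [0.5189 0.1697 0.2061] x [-0. -0. -1.] z [-1.    -0.003  0.   ] zang -3.1385 F [ 0.05 -0.64 -0.75] M [-0.026  0.103  0.008] w 0.016 q [ 0.675  0.178 -0.331 -0.    -1.062 -0.672]
[ 0.03002434 -0.30490628 -0.94671446] [0.29681512 0.22083904 0.00388786]
rot units [ 0.029  0.003 -0.002] shift units [ 0.004 -0.017 -0.068]
```

View pics/w20c.png

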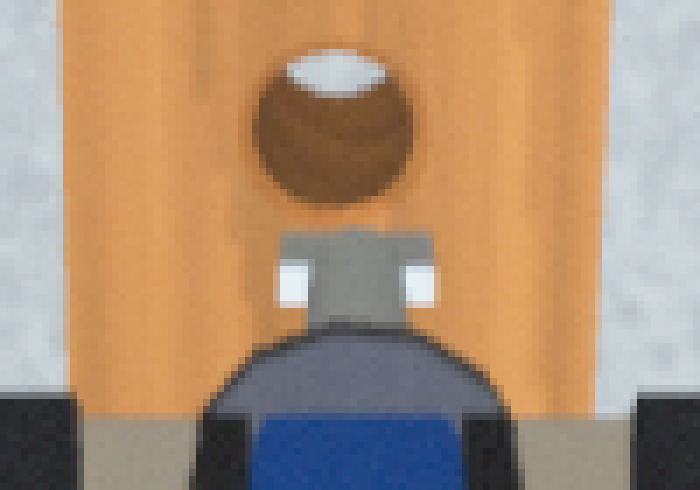

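Emit:
{"op": "play_rows", "data": {
  "steps": [
    {"gripper": 0,"tx": 0,"ty": -0.02,"tz": -0.09,"ax": 0,"ay": 0,"az": 0},
    {"gripper": 0,"tx": 0.2,"ty": 0,"tz": 0,"ax": 0,"ay": 0,"az": 0},
    {"gripper": 0,"tx": 0.4,"ty": 0,"tz": 0,"ax": 0,"ay": 0,"az": 0},
    {"gripper": 0,"tx": 0.4,"ty": 0,"tz": 0,"ax": 0,"ay": 0,"az": 0},
    {"gripper": 0,"tx": 0.4,"ty": 0,"tz": 0,"ax": 0,"ay": 0,"az": 0},
    {"gripper": 0,"tx": 0.2,"ty": 0,"tz": 0,"ax": 0,"ay": 0,"az": 0},
    {"gripper": 0,"tx": 0,"ty": 0,"tz": 0,"ax": 0,"ay": 0,"az": 0},
    {"gripper": 0,"tx": 0,"ty": 0,"tz": 0,"ax": 0,"ay": 0,"az": 0}
  ]
}}

```text
t: 27.1
eef_pos: [0.5213, 0.1709, 0.3246]
ee_rot: [0.784, 1.57, -2.354]
force: [0.7, -0.1, -1.1]
width: 0.0157
```

```bash
python3 f.py w21 1
```

```text
t 27.15 gp [0.5215 0.171  0.1661] x [ 0. -0. -1.] z [-1.    -0.004 -0.   ] zang -3.1376 F [ 0.55 -0.17 -1.12] M [ 0.019  0.064 -0.013] w 0.0159 q [ 0.674  0.219 -0.378  0.    -0.973 -0.67 ]
[ 0.69038613 -0.08952763 -1.07585255] [0. 0. 0.]
```

View pics/w21c.png

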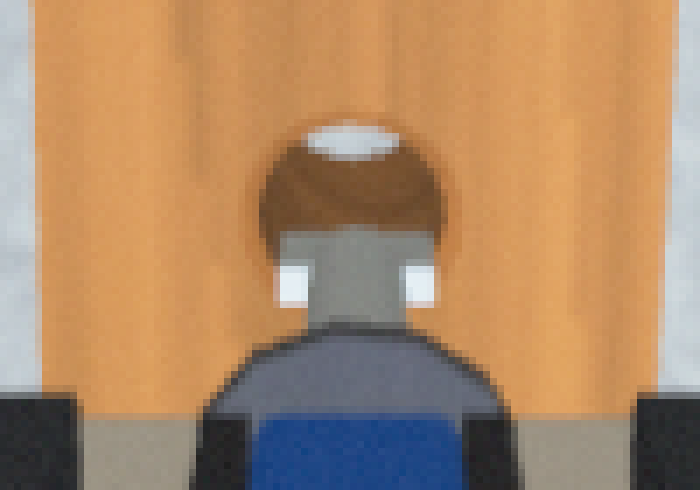

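```bash
python3 -c "
from m2 import *
gz=.1658
print('hole',tl(197.6,315.4,.159+gz-.066)-[0,.0105,0],'tip',tl(213,316,.25)-[0,.002,0])" | tail -1
```

```text
hole [0.2588     0.00026981 0.0005302 ] tip [ 0.25       -0.00094851  0.00099428]
```

Emit:
{"op": "play_rows", "data": {
  "steps": [
    {"gripper": 0,"tx": 0,"ty": 0.035,"tz": -0.01,"ax": 0,"ay": 0,"az": 0},
    {"gripper": 0,"tx": 0.15,"ty": 0,"tz": 0,"ax": 0,"ay": 0,"az": 0},
    {"gripper": 0,"tx": 0.15,"ty": 0,"tz": 0,"ax": 0,"ay": 0,"az": 0},
    {"gripper": 0,"tx": 0.15,"ty": 0,"tz": 0,"ax": 0,"ay": 0,"az": 0},
    {"gripper": 0,"tx": 0.2,"ty": 0,"tz": 0,"ax": 0,"ay": 0,"az": 0},
    {"gripper": 0,"tx": 0,"ty": 0,"tz": 0,"ax": 0,"ay": 0,"az": 0}
  ]
}}

```text
t: 27.65
eef_pos: [0.5212, 0.1698, 0.3077]
ee_rot: [0.45, 1.569, -2.688]
force: [1.0, 0.3, -0.7]
width: 0.0155
```

```bash
python3 f.py w22 1
```

```text
t 27.7 gp [0.5212 0.1698 0.1492] x [-0.001 -0.001 -1.   ] z [-1.    -0.004  0.001] zang -3.1379 F [ 0.06  0.63 -0.62] M [-0.019  0.104  0.029] w 0.0159 q [ 0.672  0.237 -0.4   -0.    -0.936 -0.669]
[ 1.00088813  0.33960244 -0.74320467] [0. 0. 0.]
```

Emit:
{"op": "play_rows", "data": {
  "steps": [
    {"gripper": 0,"tx": 0.2,"ty": 0,"tz": 0,"ax": 0,"ay": 0,"az": 0},
    {"gripper": 0,"tx": 0.3,"ty": 0,"tz": 0,"ax": 0,"ay": 0,"az": 0},
    {"gripper": 0,"tx": 0.3,"ty": 0,"tz": 0,"ax": 0,"ay": 0,"az": 0},
    {"gripper": 0,"tx": 0.3,"ty": 0,"tz": 0,"ax": 0,"ay": 0,"az": 0},
    {"gripper": 0,"tx": 0.3,"ty": 0,"tz": 0,"ax": 0,"ay": 0,"az": 0},
    {"gripper": 0,"tx": 0.3,"ty": 0,"tz": 0,"ax": 0,"ay": 0,"az": 0},
    {"gripper": 0,"tx": 0.2,"ty": 0,"tz": 0,"ax": 0,"ay": 0,"az": 0},
    {"gripper": 0,"tx": 0.15,"ty": 0,"tz": 0,"ax": 0,"ay": 0,"az": 0},
    {"gripper": 0,"tx": 0,"ty": 0,"tz": 0,"ax": 0,"ay": 0,"az": 0},
    {"gripper": 0,"tx": 0,"ty": 0,"tz": 0,"ax": 0,"ay": 0,"az": 0}
  ]
}}

```text
t: 28.53
eef_pos: [0.5216, 0.17, 0.2575]
ee_rot: [0.998, 1.57, -2.139]
force: [0.7, 0.2, -1.5]
width: 0.0158
```

```bash
python3 f.py w23 2
```

```text
t 28.63 gp [0.5218 0.1702 0.099 ] x [ 0.001  0.    -1.   ] z [-1.    -0.004 -0.001] zang -3.1378 F [ 0.3  -0.54 -0.75] M [ 0.068  0.063 -0.008] w 0.0159 q [ 0.672  0.295 -0.456  0.    -0.819 -0.669]
[ 0.21093351 -0.38094982 -1.11219139] [0.49842145 0.55615024 0.34114875]
```

View pics/w23.png

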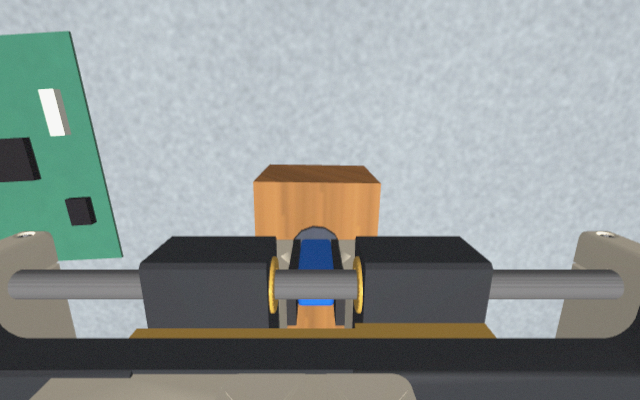

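Emit:
{"op": "play_rows", "data": {
  "steps": [
    {"gripper": 0,"tx": 0.07,"ty": 0,"tz": 0,"ax": 0,"ay": 0,"az": 0},
    {"gripper": 0,"tx": 0.06,"ty": 0,"tz": 0,"ax": 0,"ay": 0,"az": 0},
    {"gripper": 0,"tx": 0,"ty": 0,"tz": 0,"ax": 0,"ay": 0,"az": 0},
    {"gripper": 0.6,"tx": 0,"ty": 0,"tz": 0,"ax": 0,"ay": 0,"az": 0},
    {"gripper": 0.6,"tx": 0,"ty": 0,"tz": 0,"ax": 0,"ay": 0,"az": 0},
    {"gripper": 0.6,"tx": 0,"ty": 0,"tz": 0,"ax": 0,"ay": 0,"az": 0},
    {"gripper": 0.6,"tx": 0,"ty": 0,"tz": 0,"ax": 0,"ay": 0,"az": 0},
    {"gripper": 0.6,"tx": 0,"ty": 0,"tz": 0,"ax": 0,"ay": 0,"az": 0},
    {"gripper": 0.6,"tx": 0,"ty": 0,"tz": 0,"ax": 0,"ay": 0,"az": 0},
    {"gripper": 0.6,"tx": 0,"ty": 0,"tz": 0,"ax": 0,"ay": 0,"az": 0},
    {"gripper": 0.6,"tx": 0,"ty": 0,"tz": 0,"ax": 0,"ay": 0,"az": 0}
  ]
}}

```text
t: 29.55
eef_pos: [0.5216, 0.17, 0.2544]
ee_rot: [1.102, 1.571, -2.036]
force: [1.5, 0.4, 1.1]
width: 0.0521
```

Emit:
{"op": "play_rows", "data": {
  "steps": [
    {"gripper": 0.6,"tx": -0.2,"ty": 0,"tz": 0,"ax": 0,"ay": 0,"az": 0},
    {"gripper": 0.6,"tx": -0.4,"ty": 0,"tz": 0,"ax": 0,"ay": 0,"az": 0},
    {"gripper": 0.6,"tx": -0.6,"ty": 0,"tz": 0,"ax": 0,"ay": 0,"az": 0},
    {"gripper": 0.6,"tx": -0.8,"ty": 0,"tz": 0,"ax": 0,"ay": 0,"az": 0},
    {"gripper": 0.6,"tx": -0.8,"ty": 0,"tz": 0,"ax": 0,"ay": 0,"az": 0},
    {"gripper": 0.6,"tx": -0.8,"ty": 0,"tz": 0,"ax": 0,"ay": 0,"az": 0},
    {"gripper": 0.6,"tx": -0.5,"ty": 0,"tz": 0,"ax": 0,"ay": 0,"az": 0},
    {"gripper": 0.6,"tx": 0,"ty": 0,"tz": 0,"ax": 0,"ay": 0,"az": 0},
    {"gripper": 0.6,"tx": 0,"ty": 0,"tz": 0,"ax": 0,"ay": 0,"az": 0}
  ]
}}

```text
t: 30.3
eef_pos: [0.5216, 0.17, 0.3585]
ee_rot: [-2.473, 1.568, 0.672]
force: [0.2, -0.4, -0.2]
width: 0.0526
```

```bash
python3 f.py w24 1
python3 - <<'E'
from h import *
a=save('side','s24.png')[:,:,::-1]
cv2.imwrite('pics/s24c.png',cv2.resize(a[140:290,270:390],None,fx=4,fy=4))
E
```

```text
t 30.35 gp [0.5214 0.17   0.1984] x [ 0.001  0.001 -1.   ] z [-1.    -0.004 -0.001] zang -3.1379 F [ 0.35 -0.63 -0.82] M [-0.005  0.157 -0.051] w 0.0527 q [ 0.672  0.188 -0.337 -0.    -1.045 -0.669]
[ 0.24907409 -0.37468304 -0.18147124] [0. 0. 0.]
```

View pics/w24.png

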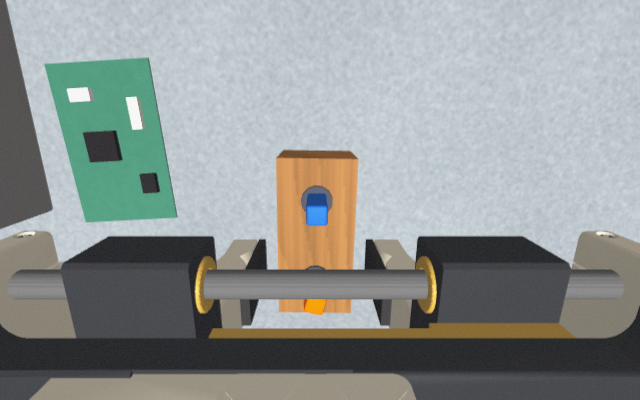

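View pics/s24c.png

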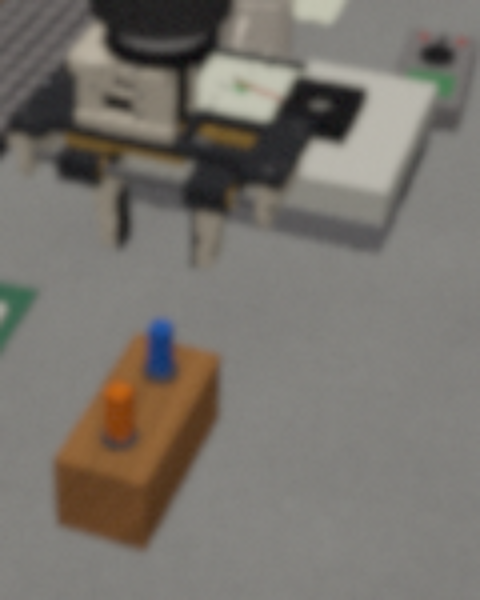

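```bash
python3 -c "
from station import job_done
print(job_done())"
```

```text
the job is handed in; nothing more can be done
None
```

The job is handed in at about 30 s of the 66 s allowed. The red pointer is in the green band, and the blue key is back in the hole it came from.

**What I did:** I took the blue key from the stand, lowered it through the guard opening and seated the blade in the slot. I then turned it clockwise until the pointer entered the band. My first close look showed the pointer only just past the band's lower edge. I lined up with the slot again, put the key back in and turned about 0.07 rad further before lifting out.

**Last checks:**
- **Pointer:** The last wrist picture shows it in the middle of the green band. The side camera read it higher, about 0.37 rad, which I put down to its slanted view of the raised pointer. I trusted the wrist view.
- **Force:** The wrist force I sampled stayed around 2–3 N during the turns, well below 18 N. It was not logged continuously.
- **Key and stand:** The blue key stands upright with its collar down on the wood, and the gripper is open about 100 mm above it. The orange key looks unmoved.
- **Other things:** I saw no contact with the board, meter or mug. I did not look again at the jar, screwdriver and tray at the end, but the arm's moves went nowhere near them.

No check failed outright. The only disagreement was between the two cameras on the pointer angle.

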